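# Seat a block against a stop screw and lock it with the toggle clamp

### The job

Put the loose steel spacer block into the nest of the clamping fixture, on its flat base with its long side square against both low pins and its end touching the tip of the stop screw; the screw is set differently each time, so feel for it and lean on screw and pins only gently. Then push the red handle of the toggle clamp down past its dead point so that the pad holds the block there, without forcing the handle. Leave the loupe and the tape roll where they are.

Things in the scene. Friction and masses are not known exactly. Their poses are not given: they have to be found in the camera images.
- block: loose bright steel parallel block, 20 x 50 x 25 mm (own x, y, z), about 0.09 kg, with two small holes in its top; stands free on the worktop on its 20 x 50 mm base. Origin at the centre of its underside, z up, long side along its y. The half turn makes no difference.
- fixture: fixed aluminium fixture plate, 240 (x) x 120 (y) x 12 mm high, standing on the worktop; carries the pins, the end stop and the clamp. Origin at the centre of its underside, z up. At its +x end is the nest, at its -x end (towards the robot) the clamp base, up to 77 mm high, 44 mm wide, at plate x -92 to -18 mm.
- nest (a point): point on the plate's top face (12 mm above the worktop, plate x +80, y 0 mm), axes parallel to the plate's. The seated block stands on the plate with its long side along the plate's y, the centre of its underside at nest x 0 (+x long side against both pins) and at nest y 0 plus or minus 12 mm, where the stop screw is met with its +y end.
- locating_pins: two fixed dark steel locating pins, 8 mm diameter, only 8 mm high above the plate, 18 mm apart along the plate's y. Origin midway between them at plate level (nest x +14 mm); the side that touches the block is 4 mm nearer the clamp (nest x +10 mm).
- end_stop: fixed blue bracket, 24 x 12 (y) x 24 mm, origin at the centre of its underside on the plate (nest y +50 mm). A rigid screw (8 mm, round tip towards -y, black head outside) passes through it along y 12.5 mm above the plate. Its tip lies anywhere from nest y +13 to +37 mm, set anew each time and not measured. The block may press screw or pins with at most 10 N.
- handle (a joint): toggle clamp handle, rad: 0 open (points up and to plate -x, 1.15 above level), grows as it is pushed down; dead point 1.15 (level), stop 1.23. Friction 0.2 N m holds it where it is left; from about 0.95 the sprung pad meets the block and adds up to 0.6 N m, falling to nothing at the dead point; a little past it the clamp snaps to the stop and locks. At most 16 N from the robot.
- handle_hinge (a point): pivot of the handle, 66 mm above the worktop at plate x -74, y 0 mm; the handle turns about the plate's y axis through it.
- handle_grip (a point): point on the centre line of the handle's red round grip (14 mm diameter, from 43 to 116 mm from the pivot), 85 mm from the pivot; moves with the handle. Its upper side (facing the nest when open) is the one to push.
- pad: black pad, 14 mm diameter, on a sprung spindle at the end of the steel clamp bar, 110 mm from the bar's pivot (plate x -30 mm, 48 mm high); closed, it presses down on the block's top at nest x 0, y 0. Open, the bar stands almost upright over its pivot, up to 170 mm above the worktop, the pad on its +x side. Origin on the spindle, 16 mm above the pad's face.
- loupe: black stand magnifier, 37 mm diameter, 40 mm high, loose bystander; origin at the centre of its underside.
- tape_roll: roll of dark tape lying flat, 58 mm diameter, 19 mm high, loose bystander; origin at the centre of its underside.
Not all that is in view belongs to the job. Leave any purple or yellow look-alike of the block alone.

How it is judged:
By the outcome, as a careful person would: the job done as asked, in the order asked, and still so for the second after the job is handed in, with the robot touching nothing.
It also fails if it takes over 72 s, if anything falls off the work surface, if the arm or the gripper's body presses on something with over 40 N, if the wrist force passes 120 N, or if a joint passes its speed limit or range.

### The arm

A 6-joint arm with a two-finger parallel gripper is mounted at the origin on a cart in front of the work surface, level with it; the furniture and walls round the work are solid. World frame = base frame: x ahead of the robot, y to its left, z up, the work surface at z = 0. Lengths are in m, angles in rad, forces in N, time in s.
With the tool pointing down it reaches from about 0.25 to 0.8 m from the base axis. Payload 3.9 kg.
Tool frame: the origin (TCP) lies at the very end of the fingers, on their centre line; the grasp point (between the pads) lies 19 mm behind it; y points along the fingers, z is the direction in which the jaws open and shut, and the axes are right-handed (so a half turn about y gives the same grasp; the last joint's range is limited). The gripper opens to 85 mm and grips with 20 to 120 N. Pads are 22 mm wide; open, the fingers measure 114 mm over their backs; the gripper's body (76 mm by 85 mm) begins 54 mm behind the grasp point. The pads swing forward as they close: fully open they stand 13 mm farther back than shut.
Start: joints at [-1.283, 0.26, -0.138, 1.173, 0, 1.571], TCP at [0.149, -0.503, 0.192] pointing down, gripper open.
Joint ranges: [-2.78, 2.78], [-0.83, 1.72], [-1.28, 1.37], [-1.9, 2.12], [-1.57, 1.48], [-3.14, 3.14]. Speed limits (rad/s): [2.57, 2.57, 3.14, 3.14, 3.14, 3.14].

### API

Orientations are given as a rotation vector (axis times angle).
In Python, from station import get_state, vision, workorder gives the robot as it stands.
- The arm moves only by the tool jog_arm, never from a script. Its argument "rows" is a list of rows, each a list of 4 numbers: the shift along the tool's x, y, z in m, then the turn about the tool's y in rad. In form: [[tx, ty, tz, turn], ...]. A call has 1 to 20 rows; each row is the pose to reach, as a shift and turn from the pose commanded when the call began, along the tool's axes at that moment; what a row does not reach only later rows make up. A row lasts 1/10 s, in which the tool goes at most 50 mm and 8.59 degrees, less where a joint would pass 70% of its speed; a pose out of reach is approached as far as the arm can. A call with a gripper value outside its range is refused whole. "fingers" is the closure, from 0 (fully open) to 1 (shut), set as the call begins (left out, the last holds). The fingers move at their own pace and stop on an object; the grip force is fixed at half the most. Time passes only in rows, so rows that repeat a pose let the fingers close. It gives the time, the measured TCP pose, the force and the opening at its end, in the units of the state.
- get_state(): the state, without advancing time (a new reading comes with each control period).
- vision.read_camera(name): name is "scene" or "top"; returns a dict with "img" (420x560x3 uint8, red, green, blue), "K" (3x3 intrinsics, pixels), "rvec" (rotation vector, rad) and "tvec" (3), from world to camera coordinates, as OpenCV has them. Camera axes: x right, y down, z forward; pixel columns grow to the right and rows downward; lengths in m; the calibration is good to about 2 mm. A picture is of the moment at which its call begins. There is no depth.
- workorder.close_job(): hands the job in, once; it reports no verdict.
The state is a dict: "t": time; "q": joint angles; "dq": joint speeds; "tau": joint torques, N m; "ee_pos": TCP position; "orientation": TCP orientation; "wrist_force": force on the tool from outside, world axes, zero at the start; "moment": the same for the moment, N m; "width": finger opening in m.
Only numpy, scipy, OpenCV 4.12 (cv2) and the standard library are available. Lean on these libraries where they do the work, as an engineer would, in place of code of your own. Each camera call takes 0.05 s, during which the arm holds its last target.

## Working session

There is one attempt and no reset: what is moved stays moved. The work goes in short steps, Python scripts to look and compute and a tool call to move; the robot and the scene stay as the last step left them, time stands still between calls to the robot, and variables do not carry over. Pictures are saved under pics/ and viewed, and the job is handed in when it is done.

Besides the shell and the picture viewer there is one more tool, called after ">>>" as name([rows], argument=value, ...), one row to a line, values as JSON. jog_arm: Moves the arm, as the interface text tells. Its arguments: {"type":"object","properties":{"rows":{"type":"array","items":{"type":"array","items":{"type":"number"}}},"fingers":{"type":"number"}},"required":["rows"]}

```bash
mkdir -p pics; ls; python3 - <<'E'
from station import get_state, vision
import cv2
print(get_state())
for n in("scene","top"):
    c=vision.read_camera(n); cv2.imwrite(f"pics/{n}0.png",c["img"][:,:,::-1]); print(n,c["K"],c["rvec"],c["tvec"])
E
```

```text
pics
{'t': 0.0, 'q': array([-1.28301254e+00,  2.60674849e-01, -1.39358201e-01,  1.17270731e+00,
       -1.20020679e-05,  1.57077133e+00]), 'dq': array([-0.0015747 , -0.00018267,  0.0023937 ,  0.00077444,  0.00130323,
       -0.00014379]), 'tau': array([ 1.57658513e-03, -4.05683291e+01,  2.53920025e+01,  1.87721732e-02,
        1.98515854e-04,  1.16091167e-05]), 'ee_pos': array([ 0.14879113, -0.50268661,  0.1906739 ]), 'orientation': array([-0.29983688,  2.06909432, -2.06507941]), 'wrist_force': array([ 0.53434136,  0.63030625, -0.46035377]), 'moment': array([ 0.01335862, -0.04950964,  0.01605993]), 'width': 0.08541100925492666}
scene [[385.89198347   0.         277.81241764]
 [  0.         385.89198347 212.99449739]
 [  0.           0.           1.        ]] [ 1.16529808 -2.10916894  1.13820884] [0.39783638 0.34486479 0.6580709 ]
top [[451.88942942   0.         280.84678032]
 [  0.         451.88942942 208.45595167]
 [  0.           0.           1.        ]] [ 2.14965166 -2.09441409  0.22153511] [0.09517994 0.60277635 1.29897789]
```

View pics/scene0.png

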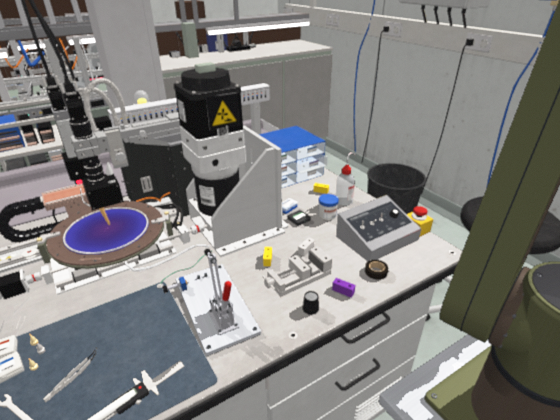

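View pics/top0.png

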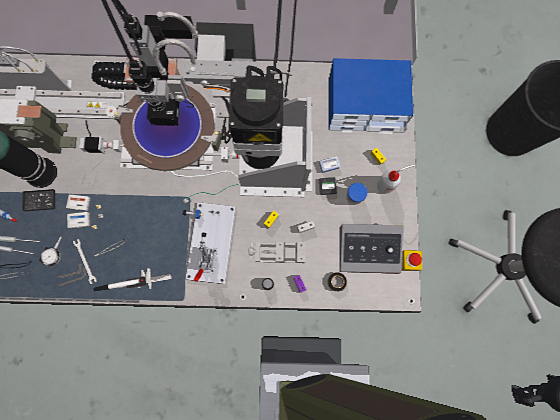

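The scene view shows the fixture at about (215,305) and the loupe at (311,300). The top view shows the fixture at (211,243), probably the block at (305,226), the yellow look-alike at (271,219) and the purple one at (298,284). I'll zoom in next.

```bash
cat > h.py <<'E'
import numpy as np, cv2
from station import get_state, vision
def cam(n):
    c=vision.read_camera(n); c["R"]=cv2.Rodrigues(np.array(c["rvec"]))[0]; c["t"]=np.array(c["tvec"]).ravel(); return c
def ray(c,u,v):
    d=c["R"].T@np.linalg.solve(c["K"],np.array([u,v,1.])); return -c["R"].T@c["t"], d
def onz(c,u,v,z):
    o,d=ray(c,u,v); return o+d*(z-o[2])/d[2]
def proj(c,P):
    p=cv2.projectPoints(np.atleast_2d(np.array(P,float)),np.array(c["rvec"],float),np.array(c["tvec"],float),c["K"],None)[0]; return p.reshape(-1,2)
def crop(c,x0,y0,w,h,s,f):
    cv2.imwrite(f,cv2.resize(c["img"][y0:y0+h,x0:x0+w,::-1],None,fx=s,fy=s,interpolation=cv2.INTER_CUBIC))
E
python3 - <<'E'
from h import *
c=cam("top"); crop(c,180,195,160,110,5,"pics/t1.png")
print(onz(c,305,226,.025),onz(c,211,243,.012))
c=cam("scene"); crop(c,160,235,130,120,5,"pics/s1.png");crop(c,230,225,160,100,5,"pics/s2.png")
E
```

```text
[0.55420015 0.03530521 0.025     ] [0.49597195 0.32135578 0.012     ]
```

View pics/t1.png

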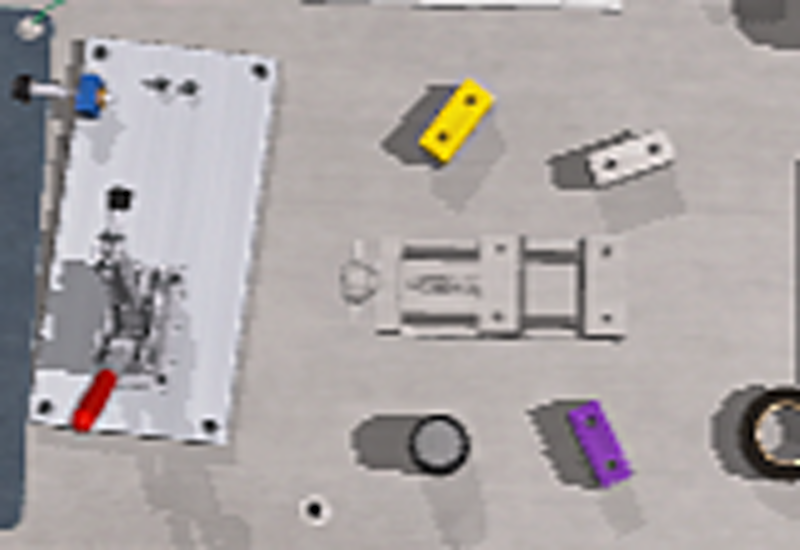

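View pics/s1.png

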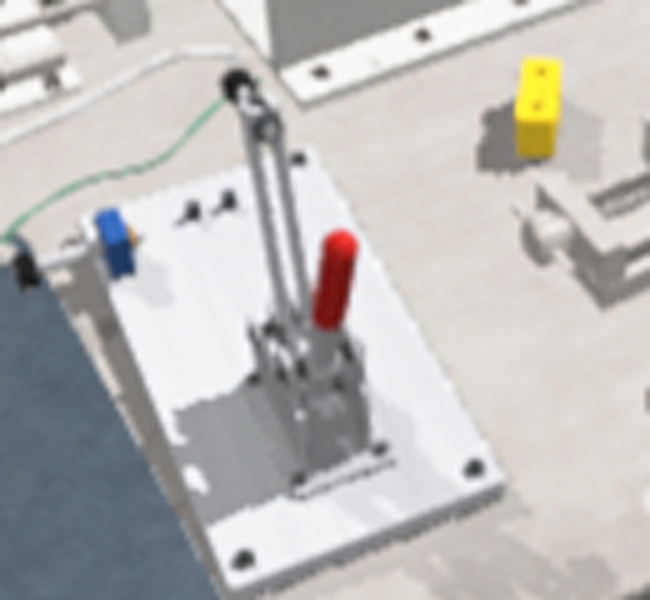

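View pics/s2.png

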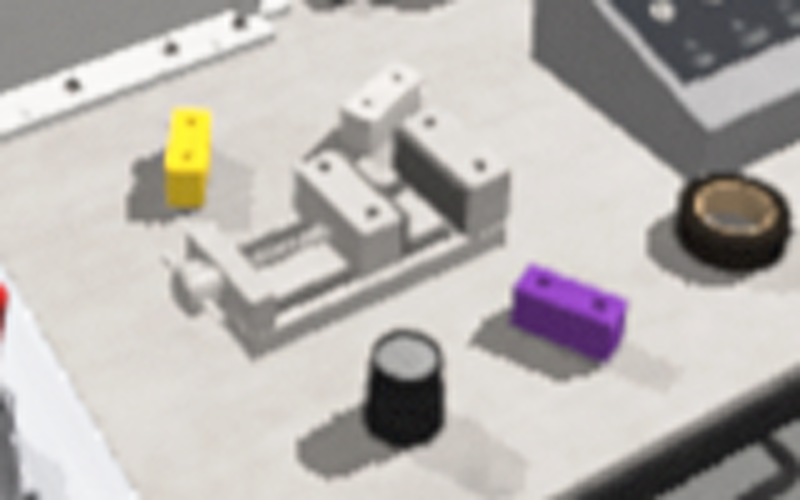

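```bash
python3 - <<'E'
from h import *
c=cam("top"); im=c["img"].astype(int)
print(-c["R"].T@c["t"])
for p in [(305,227),(320,226),(290,245),(225,230),(220,260),(260,250)]: print(p,im[p[1],p[0]])
print(im[215:236,293:320].mean(2).astype(int))
# plate: bluish white
m=((im[:,:,2]-im[:,:,0])>3)&(im.min(2)>150)
m[:, :186]=0;m[:,245:]=0;m[:198]=0;m[290:]=0
m=m.astype(np.uint8)*255
m=cv2.morphologyEx(m,cv2.MORPH_CLOSE,np.ones((3,3)))
cv2.imwrite("pics/m.png",cv2.resize(m[195:295,180:250],None,fx=6,fy=6,interpolation=0))
E
```

```text
[0.33334604 0.1215427  1.39062932]
(305, 227) [203 196 193]
(320, 226) [182 174 173]
(290, 245) [82 81 80]
(225, 230) [206 205 214]
(220, 260) [205 203 213]
(260, 250) [190 181 179]
[[174 179 181 179 178 178 179 180 180 181 182 182 182 181 183 183 180 179
  179 178 178 178 178 178 180 177 176]
 [175 178 178 178 180 179 177 177 178 179 179 179 180 183 183 182 179 178
  179 180 180 180 179 180 181 179 178]
 [173 175 177 178 179 178 175 176 178 178 177 177 179 182 183 181 177 177
  179 179 181 181 180 180 178 178 177]
 [174 177 177 178 179 179 176 179 180 179 175 177 182 183 184 183 180 179
  180 181 182 182 182 184 184 182 181]
 [174 174 176 178 178 179 178 180 180 180 180 181 182 183 184 183 181 181
  181 180 182 181 179 181 180 181 178]
 [167 166 168 171 177 179 176 178 178 178 179 181 184 183 182 180 177 178
  179 172 175 179 178 177 177 178 176]
 [171 172 172 174 177 180 178 179 182 182 185 128  83 158 183 178 152 176
  205 200 183 177 175 175 175 176 174]
 [175 175 175 179 179 184 182 183 188 129  85  90  92 112 137 196 218 219
  213 218 193 175 175 176 176 177 174]
 [177 177 181 
[... 755 characters left out ...]
 172 177 177 177 175]
 [107 107 106 107 105  62 175 215 217 227 190 145 107 112 107 146 166 165
  164 162 162 159 173 179 179 179 177]
 [103 101 102 103 102  74 156 174 147 107 111 107 147 166 164 161 160 160
  159 159 161 159 172 179 178 179 177]
 [ 98  98  98 100 100 102  91 113 112 147 165 163 163 162 161 160 160 159
  159 159 159 160 172 178 176 176 176]
 [187 189 190 191 192 177 168 168 168 165 163 163 163 164 164 164 164 163
  161 160 159 159 158 173 179 179 179]
 [178 178 179 179 181 183 169 162 163 163 163 164 164 166 168 166 164 162
  160 161 161 161 159 172 180 181 181]
 [174 175 175 178 179 178 164 158 158 159 162 162 163 163 162 163 161 162
  162 161 162 161 160 159 174 179 177]]
```

View pics/m.png

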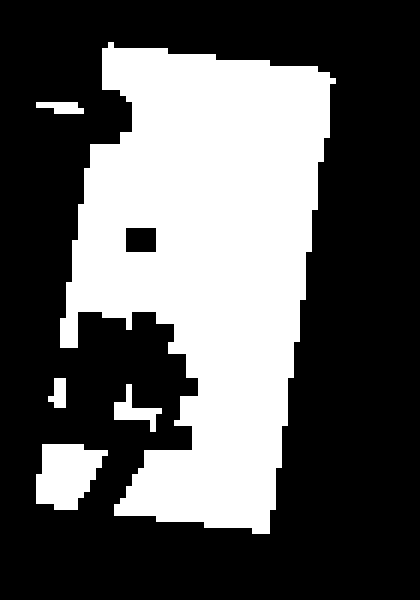

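```bash
cat >> h.py <<'E'
from scipy.ndimage import map_coordinates
def edge(ch,a,b,n=40,w=4,lo=.08,hi=.92,skip=()):
    """subpixel strongest-gradient points along line a-b; robust line fit -> (point,dir,resid)"""
    a=np.array(a,float);b=np.array(b,float);d=b-a;L=np.hypot(*d);d/=L;nn=np.array([-d[1],d[0]])
    s=np.linspace(-w,w,16*w+1);P=[]
    for f in np.linspace(lo,hi,n):
        if any(x<f<y for x,y in skip): continue
        q=a+f*L*d; xy=q[:,None]+nn[:,None]*s
        p=map_coordinates(ch,[xy[1],xy[0]],order=1); p=cv2.GaussianBlur(p[None].astype(np.float32),(0,0),5)[0]
        g=np.abs(np.gradient(p)); g2=g*(g>.5*g.max()); P.append(q+nn*(g2*s).sum()/g2.sum())
    P=np.array(P,np.float32)
    vx,vy,x,y=cv2.fitLine(P,cv2.DIST_HUBER,0,.01,.01).ravel()
    r=(P-[x,y])@np.array([-vy,vx]); return np.array([x,y]),np.array([vx,vy]),float(np.std(r))
def isect(l,m):
    A=np.stack([l[1],-m[1]],1); s=np.linalg.solve(A,m[0]-l[0]); return l[0]+l[1]*s[0]
E
python3 - <<'E'
from h import *
c=cam("top"); im=c["img"].astype(float)
ch=im[:,:,2]-im[:,:,0]
f=lambda x,y:(180+(x+.5)/5-.5,195+(y+.5)/5-.5)
TL,TR,BR,BL=f(80,38),f(278,60),f(228,443),f(33,422)
T=edge(ch,TL,TR);Rr=edge(ch,TR,BR);B=edge(ch,BL,BR,skip=[(.15,.45)])
g=im.sum(2)/3
Lf=edge(g,TL,BL,skip=[(0,.3),(.5,.95)])
print(T[2],Rr[2],B[2],Lf[2])
K=[isect(T,Lf),isect(T,Rr),isect(B,Rr),isect(B,Lf)]
W=np.array([onz(c,*k,.012) for k in K]);print(np.round(K,2));print(np.round(W,4))
for i in range(4):
    d=W[(i+1)%4]-W[i]; print(np.linalg.norm(d),np.degrees(np.arctan2(d[1],d[0])))
# block top
k=[f(587,157),f(660,131),f(675,160),f(603,187)]
E=[edge(g,k[i],k[(i+1)%4],w=2,lo=.15,hi=.85) for i in range(4)]
print([e[2] for e in E])
kk=[isect(E[i-1],E[i]) for i in range(4)];Wb=np.array([onz(c,*q,.025) for q in kk])
print(np.round(kk,2),np.round(Wb,4),Wb.mean(0))
for i in range(4):
    d=Wb[(i+1)%4]-Wb[i]; print(np.linalg.norm(d),np.degrees(np.arctan2(d[1],d[0])))
E
```

```text
0.1007855087518692 0.10084658116102219 0.06094910576939583 0.3271724283695221
[[197.15 201.75]
 [235.57 206.19]
 [224.83 283.69]
 [184.79 278.91]]
[[0.6237 0.3715 0.012 ]
 [0.6129 0.2514 0.012 ]
 [0.3743 0.2731 0.012 ]
 [0.3855 0.3941 0.012 ]]
0.12051866501028415 -95.15245932715443
0.23954366389493809 174.80819618456042
0.12149492659372267 84.72773776042757
0.23929228499498056 -5.425537168245876
[0.18747812509536743, 0.6111181378364563, 0.128090500831604, 0.1357317417860031]
[[296.8  225.32]
 [311.05 221.36]
 [314.94 226.01]
 [299.37 231.32]] [[0.5556 0.0605 0.025 ]
 [0.5691 0.0169 0.025 ]
 [0.555  0.0049 0.025 ]
 [0.5373 0.0523 0.025 ]] [0.5542552 0.0336313 0.025    ]
0.04556330244295044 -72.77886205876375
0.018604785427009222 -139.4870838651528
0.05061007170089106 110.42987721355472
0.02006414552742871 24.059928945555683
```

```bash
python3 - <<'E'
from h import *
c=cam("top"); im=c["img"]; g=im.mean(2)
S=8; sub=cv2.resize(g[214:238,290:322].astype(np.float32),None,fx=S,fy=S,interpolation=cv2.INTER_CUBIC)
m=(sub>193).astype(np.uint8)
m=cv2.morphologyEx(m,cv2.MORPH_OPEN,np.ones((9,9)))
cs,_=cv2.findContours(m,cv2.RETR_EXTERNAL,cv2.CHAIN_APPROX_NONE)
k=max(cs,key=cv2.contourArea); h=cv2.convexHull(k)
pts=h[:,0]/S; px=pts+[290+.5/S-.5,214+.5/S-.5]
W=np.array([onz(c,*p,.025)[:2] for p in px],np.float32)
r=cv2.minAreaRect(W*1000); print(r, cv2.contourArea(W*1000))
# holes
d=[]
for (x0,y0) in [(308,222),(300,225)]:
    w=g[y0:y0+5,x0:x0+5]; w=np.clip(205-w,0,None)*(1); yy,xx=np.mgrid[y0:y0+5,x0:x0+5]; p=((w*xx).sum()/w.sum(),(w*yy).sum()/w.sum()); d.append(onz(c,*p,.025)); print(p,d[-1])
v=d[0]-d[1];print(np.linalg.norm(v),np.degrees(np.arctan2(v[1],v[0])),(d[0]+d[1])/2)
cv2.imwrite("pics/bm.png",cv2.resize(np.hstack([m*255,np.clip(sub,0,255).astype(np.uint8)]),None,fx=1.5,fy=1.5))
E
```

```text
((554.9678344726562, 31.9647159576416), (19.57508659362793, 50.30442428588867), 20.975811004638672) 907.9365419640671
(np.float64(310.2571262361838), np.float64(224.29261198371145)) [0.55992509 0.0192693  0.025     ]
(np.float64(301.67645398080185), np.float64(227.44155844155844)) [0.54946597 0.04541055 0.025     ]
0.028155964484438217 -68.19363748096967 [0.55469553 0.03233993 0.025     ]
```

View pics/bm.png

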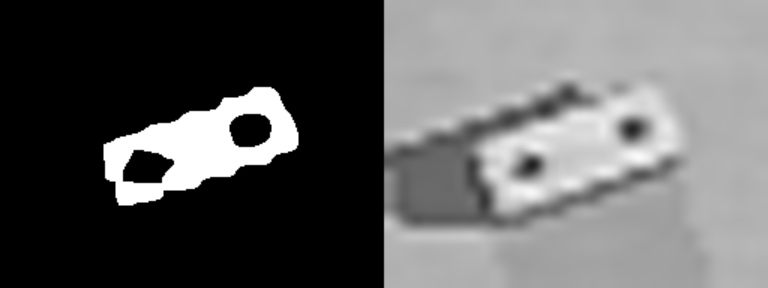

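```bash
cat >> h.py <<'E'
YP=np.radians(-5.2); PC=np.array([.4991,.3225])
def plate(x,y):  # plate xy (m)-> world
    return PC+np.array([x*np.cos(YP)-y*np.sin(YP),x*np.sin(YP)+y*np.cos(YP)])
def toplate(p):
    d=np.array(p[:2])-PC; return np.array([d[0]*np.cos(YP)+d[1]*np.sin(YP),-d[0]*np.sin(YP)+d[1]*np.cos(YP)])
def go(target,jaw=None,st=None):
    """tool-frame shift and turn from the present measured pose to world target; jaw= world angle(rad) of jaw axis"""
    s=st or get_state(); R=cv2.Rodrigues(np.array(s["orientation"]))[0]
    print("pos",np.round(s["ee_pos"],4),"F",np.round(s["wrist_force"],2),"M",np.round(s["moment"],3),"w",round(s["width"],4),"t",round(s["t"],2))
    cur=np.arctan2(R[1,2],R[0,2]); print("jaw deg",np.degrees(cur),"tool y",np.round(R[:,1],4))
    sh=R.T@(np.array(target)-s["ee_pos"]); print("shift",np.round(sh,4))
    if jaw is not None:
        d=(jaw-cur+np.pi/2)%np.pi-np.pi/2  # world turn about +z; tool y is down
        print("turn",-d,"alt",-d+np.pi,-d-np.pi,"q6",s["q"][5])
    return R
E
python3 - <<'E'
from h import *
R=go([.5545,.0325,.09],np.radians(20.8)); print(np.round(R,3)); print(get_state()["q"])
print("nest",plate(.08,0),"grip",plate(-.109,0))
c=cam("top")
for p in [(240,195),(310,192),(185,210),(203,212),(211.5,212)]: print(p,onz(c,*p,0))
E
```

```text
pos [ 0.149  -0.5032  0.1913] F [0.51 0.24 0.28] M [ 0.004 -0.026 -0.023] w 0.0855 t 0.35
jaw deg -73.50634791030352 tool y [-1.e-04  5.e-04 -1.e+00]
shift [-0.5409  0.1015 -0.3985]
turn 1.4956363770237227 alt 4.637229030613516 -1.6459562765660705 q6 1.570755888438767
[[-0.959 -0.     0.284]
 [-0.284  0.    -0.959]
 [-0.    -1.    -0.001]]
[-1.28296823e+00  2.60184338e-01 -1.38432568e-01  1.17268663e+00
  1.96240540e-06  1.57075589e+00]
nest [0.57877075 0.31524939] grip [0.3905486  0.33237895]
(240, 195) [0.65167    0.24020938 0.        ]
(310, 192) [0.66753974 0.01944934 0.        ]
(185, 210) [0.59880989 0.40993081 0.        ]
(203, 212) [0.59397816 0.35340431 0.        ]
(211.5, 212) [0.59470047 0.32688989 0.        ]
```

>>> jog_arm([
  [-0.04,0,-0.03,-0.12],
  [-0.08,0,-0.06,-0.24],
  [-0.12,0,-0.09,-0.36],
  [-0.16,0,-0.12,-0.48],
  [-0.2,0,-0.15,-0.6],
  [-0.24,0,-0.175,-0.72],
  [-0.28,0,-0.205,-0.84],
  [-0.32,0,-0.235,-0.96],
  [-0.36,0,-0.265,-1.08],
  [-0.4,0,-0.295,-1.2],
  [-0.44,0.02,-0.325,-1.32],
  [-0.48,0.04,-0.355,-1.44],
  [-0.52,0.06,-0.385,-1.56],
  [-0.541,0.08,-0.3985,-1.646],
  [-0.541,0.1,-0.3985,-1.646],
  [-0.541,0.1,-0.3985,-1.646],
  [-0.541,0.1,-0.3985,-1.646],
  [-0.541,0.1,-0.3985,-1.646],
], fingers=0)

```text
t: 2.2
ee_pos: [0.5552, 0.0317, 0.0929]
orientation: [-1.358, 0.937, -0.94]
wrist_force: [0.7, -0.6, -0.1]
width: 0.0856
```

```bash
python3 - <<'E'
from h import *
go([.5545,.0325,.010],np.radians(20.8)); print(get_state()["q"])
c=cam("scene"); crop(c,200,200,160,120,5,"pics/s3.png")
E
```

```text
pos [0.5552 0.0317 0.0929] F [ 0.67 -0.57 -0.14] M [ 0.01  -0.024  0.05 ] w 0.0856 t 2.2
jaw deg 20.73460002871449 tool y [ 0.0018  0.     -1.    ]
shift [-0.0011  0.0829 -0.0005]
turn -0.0011414448296420687 alt 3.140451208760151 -3.142734098419435 q6 1.2659232017026898
[ 5.70134664e-02  3.69938564e-01 -2.44902063e-01  9.54158367e-01
 -8.26207037e-05  1.26592320e+00]
```

View pics/s3.png

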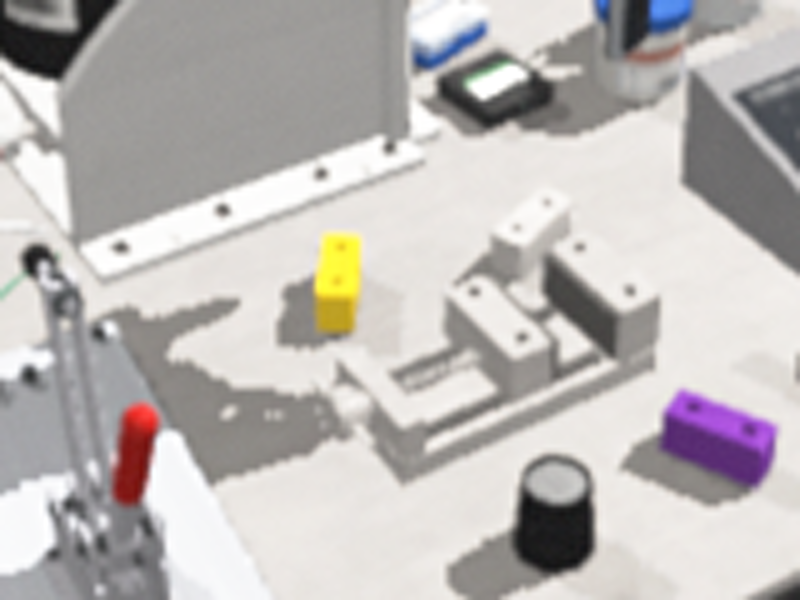

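```bash
python3 - <<'E'
from h import *
c=cam("scene"); cv2.imwrite("pics/s4.png",c["img"][:,:,::-1])
c=cam("top"); crop(c,230,180,110,90,7,"pics/t4.png")
for v in (241,242,243):
  print([np.round(onz(c,u,v,z),4) for u in (280,300) for z in (.02,.04)])
E
```

```text
[array([0.5067, 0.1106, 0.02  ]), array([0.5041, 0.1108, 0.04  ]), array([0.5083, 0.0496, 0.02  ]), array([0.5057, 0.0506, 0.04  ])]
[array([0.5036, 0.1105, 0.02  ]), array([0.5011, 0.1107, 0.04  ]), array([0.5052, 0.0495, 0.02  ]), array([0.5027, 0.0506, 0.04  ])]
[array([0.5006, 0.1104, 0.02  ]), array([0.4981, 0.1106, 0.04  ]), array([0.5022, 0.0495, 0.02  ]), array([0.4997, 0.0505, 0.04  ])]
```

View pics/s4.png

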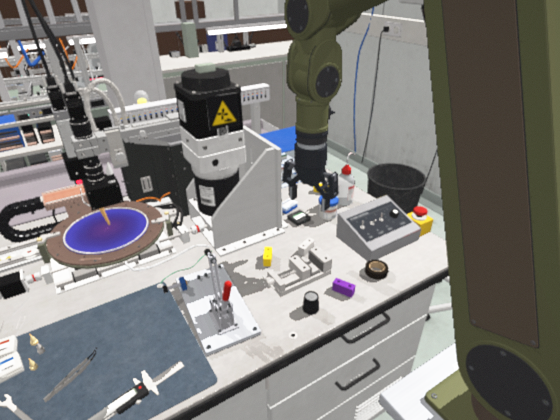

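View pics/t4.png

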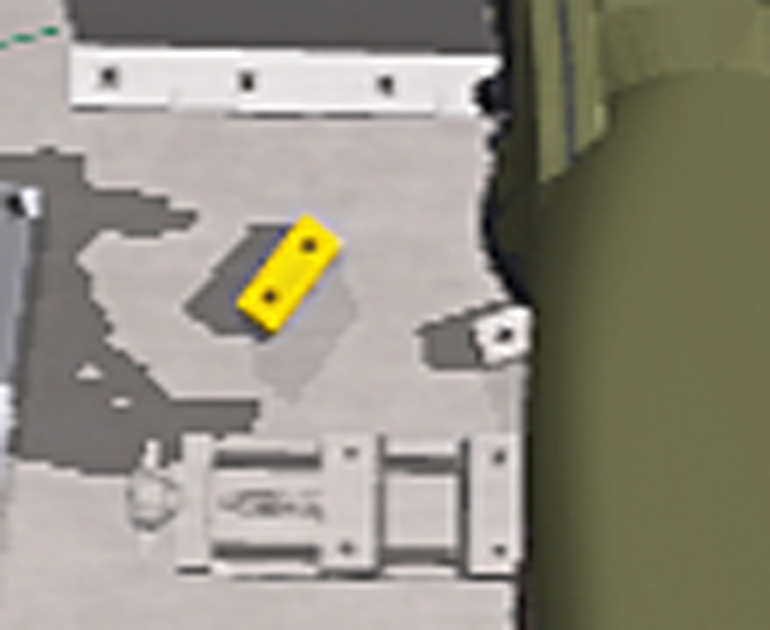

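```bash
python3 - <<'E'
from h import *
c=cam("scene"); print(proj(c,[[.5545,.0325,.025],[.555,.032,.093],[.555,.032,.106],[.5157,.0168,.106],[.595,.0465,.106]]))
crop(c,260,130,100,130,5,"pics/s5.png")
E
```

```text
[[306.92609397 242.93918606]
 [307.78342571 221.6719538 ]
 [307.94585644 217.45557063]
 [322.11068655 222.9732823 ]
 [294.45952925 211.97237246]]
```

View pics/s5.png

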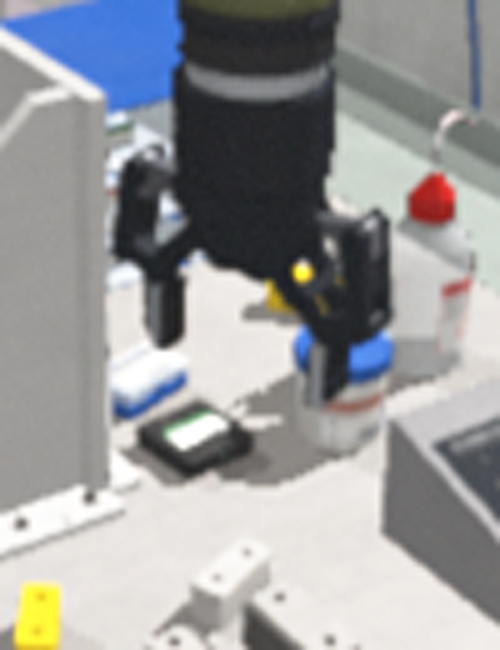

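>>> jog_arm([
  [0,0,0,0],
  [0,0,0,0],
  [0,0,0,0],
  [0,0,0,0],
  [0,0,0,0],
  [0,0,0,0],
], fingers=0.6)

```text
t: 3.0
ee_pos: [0.5546, 0.0323, 0.0914]
orientation: [-1.359, 0.938, -0.938]
wrist_force: [-0.4, -1.0, 0.4]
width: 0.0343
```

```bash
python3 - <<'E'
from h import *
go([.5545,.0325,.010],np.radians(20.8))
c=cam("scene"); print(proj(c,[[.555,.032,.093]]))
crop(c,260,130,100,130,5,"pics/s6.png")
E
```

```text
pos [0.5546 0.0323 0.0914] F [-0.36 -1.04  0.45] M [-0.01  -0.001 -0.047] w 0.0343 t 3.0
jaw deg 20.801243409719042 tool y [-1.e-04  0.e+00 -1.e+00]
shift [-0.0002  0.0814 -0.0001]
turn 2.1701593548639764e-05 alt 3.141614355183342 -3.1415709519962443 q6 1.2659284253974799
[[307.78342571 221.6719538 ]]
```

View pics/s6.png

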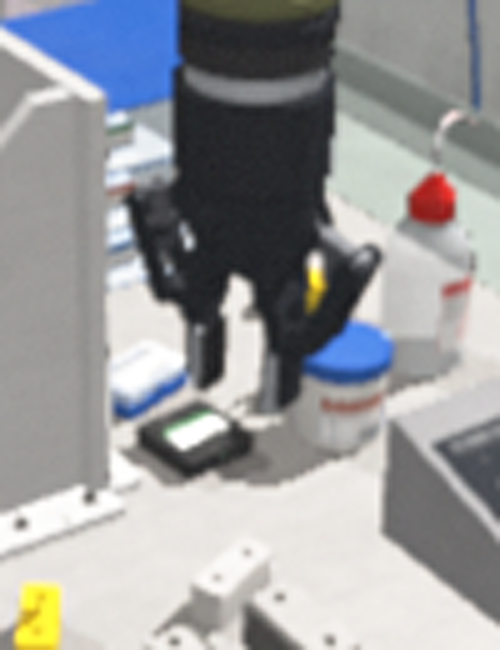

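```bash
python3 - <<'E'
from h import *
s=get_state()
c=cam("top"); print(proj(c,[[.555,.032,z] for z in (.1,.2,.3)]), proj(c,[[.555+.05,.032,.2],[.555-.05,.032,.2]]))
cv2.imwrite("pics/t5.png",c["img"][:,:,::-1])
c=cam("scene"); print("scene cam",-c["R"].T@c["t"]); print(proj(c,[[.555,.032,z] for z in (.1,.16,.2,.3)]))
E
```

```text
[[307.8358162  221.66680638]
 [310.50443346 215.4203753 ]
 [313.64297986 208.07398133]] [[310.72356497 197.23260567]
 [310.28172056 233.90539783]]
scene cam [-0.10339008  0.5245211   0.65149898]
[[307.87059913 219.40910289]
 [308.64634089 199.27236781]
 [309.19367396 185.06467462]
 [310.68069354 146.46456191]]
```

View pics/t5.png

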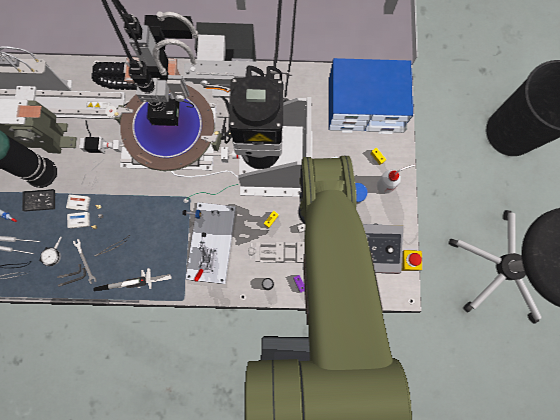

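>>> jog_arm([
  [0,0.025,0,0],
  [0,0.05,0,0],
  [0,0.05,0,0],
  [0,0.05,0,0],
  [0,0.05,0,0],
])

```text
t: 3.65
ee_pos: [0.5557, 0.0324, 0.0427]
orientation: [-1.358, 0.936, -0.939]
wrist_force: [0.1, 0.5, 0.7]
width: 0.0341
```

```bash
python3 - <<'E'
from h import *
go([.5545,.0325,.010],np.radians(20.8))
c=cam("scene"); print(proj(c,[[.555,.032,.041],[.555,.032,.2]]))
crop(c,260,150,100,120,5,"pics/s7.png")
E
```

```text
pos [0.5557 0.0324 0.0427] F [0.11 0.54 0.73] M [-0.047 -0.065  0.016] w 0.0341 t 3.65
jaw deg 20.801214773572415 tool y [ 1.9e-03  1.0e-04 -1.0e+00]
shift [-0.0006  0.0327 -0.0012]
turn 2.120179850484405e-05 alt 3.141613855388298 -3.1415714517912883 q6 1.2659178974326717
[[307.15624999 237.95220582]
 [309.19367396 185.06467462]]
```

View pics/s7.png

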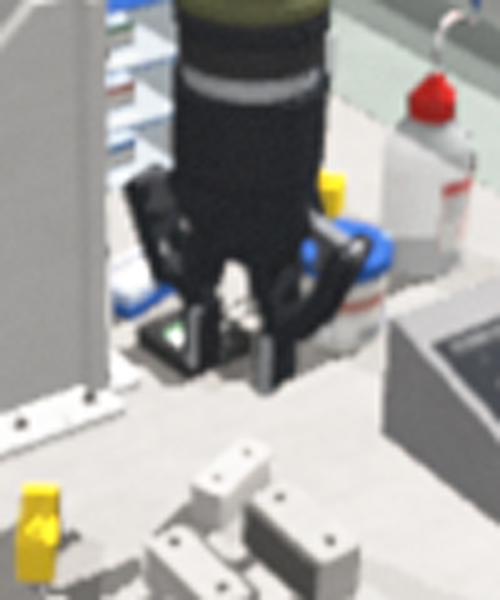

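```bash
python3 - <<'E'
from h import *
c=cam("scene"); print(onz(c,307.3,225.5,.0427))
j=np.array([np.cos(np.radians(20.8)),np.sin(np.radians(20.8)),0])
for z in(.043,.082):
  P=np.array([.5557,.0324,z]); print(proj(c,[P-.022*j,P+.022*j]))
t=cam("top"); crop(t,250,170,110,90,7,"pics/t6.png")
E
```

```text
[ 5.99742649e-01 -3.17864623e-04  4.27000000e-02]
[[313.92855191 240.25584293]
 [300.02896852 234.3263891 ]]
[[314.54708669 228.03341847]
 [300.34116119 222.25316798]]
```

View pics/t6.png

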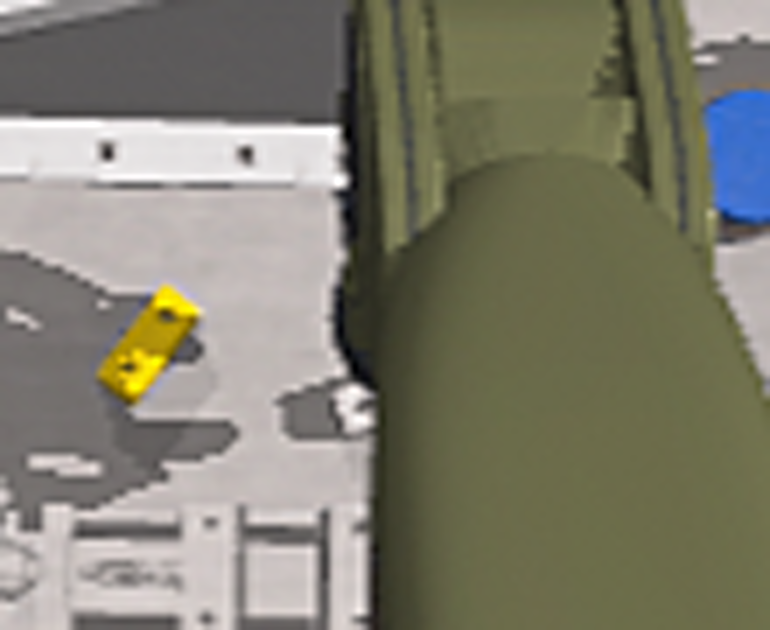

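>>> jog_arm([
  [0,0.01,0,0],
  [0,0.02,0,0],
  [0,0.03,0,0],
  [0,0.03,0,0],
  [0,0.03,0,0],
  [0,0.03,0,0],
])

```text
t: 4.4
ee_pos: [0.5548, 0.0323, 0.0116]
orientation: [-1.359, 0.938, -0.938]
wrist_force: [-0.1, 0.4, 0.4]
width: 0.0341
```

```bash
python3 - <<'E'
from h import *
go([.5545,.0325,.010],np.radians(20.8))
c=cam("scene")
crop(c,260,160,100,120,5,"pics/s8.png")
t=cam("top"); crop(t,250,170,110,90,7,"pics/t8.png")
E
```

```text
pos [0.5548 0.0323 0.0116] F [-0.14  0.43  0.45] M [ 0.003 -0.023  0.016] w 0.0341 t 4.4
jaw deg 20.800200059770123 tool y [ 1.e-04  0.e+00 -1.e+00]
shift [-0.0003  0.0016 -0.0002]
turn 3.4917016895619213e-06 alt 3.1415961452914827 -3.1415891618881036 q6 1.2658889416645083
```

View pics/s8.png

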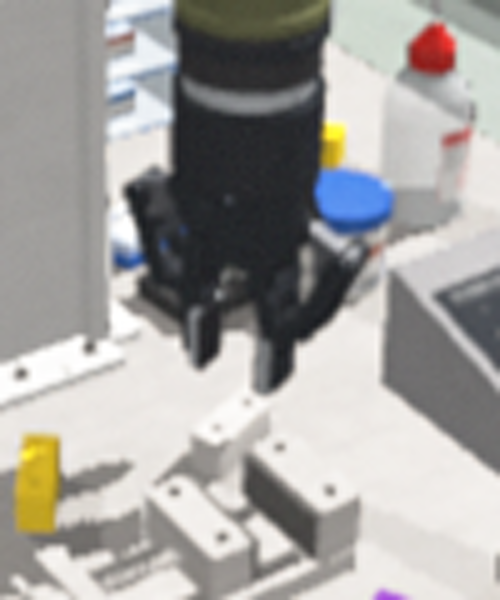

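View pics/t8.png

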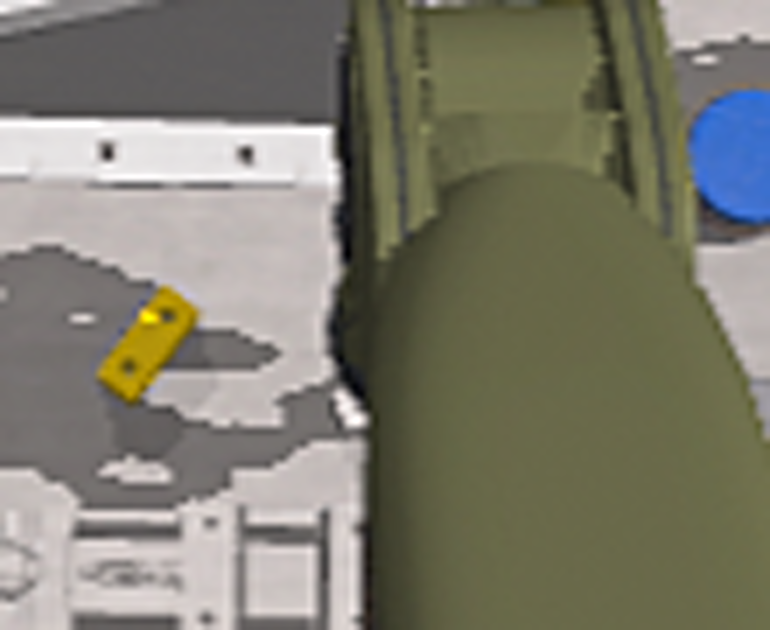

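>>> jog_arm([
  [0,0,0,0],
  [0,0,0,0],
  [0,0,0,0],
  [0,0,0,0],
  [0,0,0,0],
], fingers=1.0)

```text
t: 5.0
ee_pos: [0.5547, 0.0323, 0.0115]
orientation: [-1.359, 0.938, -0.938]
wrist_force: [-0.3, -0.3, -0.1]
width: -0.0003
```

```bash
python3 - <<'E'
from h import *
go([.5545,.0325,.010],np.radians(20.8))
c=cam("scene")
crop(c,260,160,100,120,5,"pics/s9.png"); print(proj(c,[[.5545,.0325,z] for z in (.01,.02,.03,.04,.05)]))
E
```

```text
pos [0.5547 0.0323 0.0115] F [-0.28 -0.25 -0.12] M [-0.016  0.026 -0.012] w -0.0003 t 5.0
jaw deg 20.79723286245101 tool y [ 0.  0. -1.]
shift [-0.0003  0.0015 -0.0001]
turn -4.8295661085440145e-05 alt 3.1415443579287077 -3.1416409492508786 q6 1.2659135572025726
[[306.75478204 247.39389119]
 [306.86868834 244.43193199]
 [306.98380448 241.4385126 ]
 [307.10014984 238.41312913]
 [307.21774423 235.35526686]]
```

View pics/s9.png

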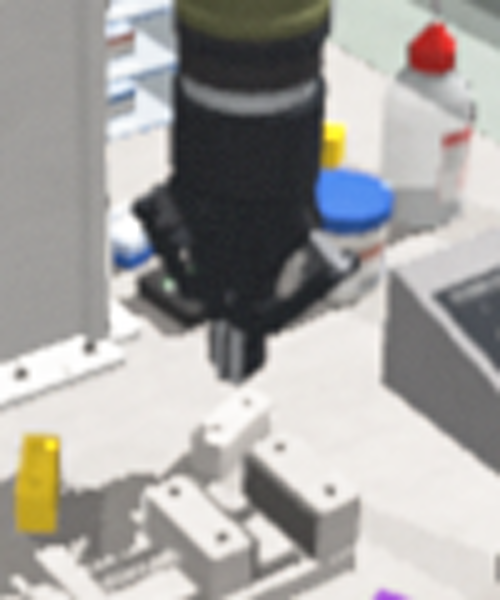

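Fully shut at a reported TCP of 0.0115, the fingers are in clear air. Their tips sit at scene pixel (307,236), which corresponds to z≈0.048. So the real fingertips are about 36 mm higher than the TCP reading. I'll measure the offset by gently touching the block's top (z = 0.025).

>>> jog_arm([
  [0,0.006,0,0],
  [0,0.012,0,0],
  [0,0.016,0,0],
  [0,0.017,0,0],
  [0,0.018,0,0],
  [0,0.018,0,0],
  [0,0.018,0,0],
])

```text
t: 5.75
ee_pos: [0.5549, 0.0323, -0.0063]
orientation: [-1.359, 0.938, -0.938]
wrist_force: [-0.5, 0.6, -0.3]
width: 0.0001
```

>>> jog_arm([
  [0,0.001,0,0],
  [0,0.001,0,0],
  [0,0.002,0,0],
  [0,0.002,0,0],
])

```text
t: 6.15
ee_pos: [0.5546, 0.0323, -0.0086]
orientation: [-1.359, 0.938, -0.938]
wrist_force: [0.2, 0.1, 0.2]
width: 0.0001
```

```bash
python3 - <<'E'
from h import *
go([.5545,.0325,.010])
c=cam("scene")
crop(c,260,160,100,120,5,"pics/s10.png")
E
```

```text
pos [ 0.5546  0.0323 -0.0086] F [0.21 0.06 0.25] M [ 0.011 -0.05   0.003] w 0.0001 t 6.15
jaw deg 20.801019008297274 tool y [-2.e-04 -0.e+00 -1.e+00]
shift [-0.0002 -0.0186  0.    ]
```

View pics/s10.png

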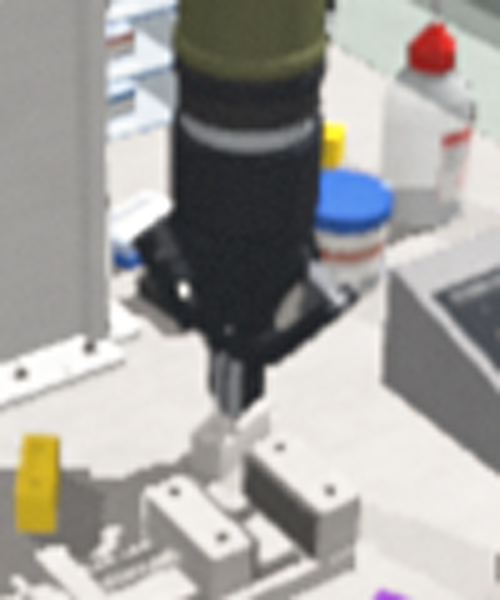

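>>> jog_arm([
  [0,0.0005,0,0],
  [0,0.001,0,0],
  [0,0.001,0,0],
  [0,0.001,0,0],
])

```text
t: 6.6
ee_pos: [0.5546, 0.0323, -0.0095]
orientation: [-1.359, 0.938, -0.938]
wrist_force: [-0.2, 0.5, 0.1]
width: 0.0003
```

>>> jog_arm([
  [0,0.0005,0,0],
  [0,0.001,0,0],
  [0,0.001,0,0],
  [0,0.001,0,0],
])

```text
t: 7.0
ee_pos: [0.5546, 0.0323, -0.0105]
orientation: [-1.359, 0.938, -0.938]
wrist_force: [-0.3, 0.6, 0.0]
width: 0.0001
```

>>> jog_arm([
  [0,0.0005,0,0],
  [0,0.001,0,0],
  [0,0.001,0,0],
  [0,0.001,0,0],
])

```text
t: 7.4
ee_pos: [0.5546, 0.0323, -0.0115]
orientation: [-1.359, 0.938, -0.938]
wrist_force: [-0.2, -0.4, -0.4]
width: -0.0003
```

>>> jog_arm([
  [0,0.0005,0,0],
  [0,0.001,0,0],
  [0,0.001,0,0],
])

```text
t: 7.7
ee_pos: [0.5546, 0.0323, -0.0126]
orientation: [-1.359, 0.938, -0.938]
wrist_force: [0.8, 0.5, 1.0]
width: -0.0002
```

>>> jog_arm([
  [0,0.0005,0,0],
  [0,0.001,0,0],
  [0,0.001,0,0],
])

```text
t: 8.0
ee_pos: [0.5546, 0.0323, -0.0136]
orientation: [-1.359, 0.938, -0.938]
wrist_force: [0.5, -0.8, -0.5]
width: -0.0002
```

>>> jog_arm([
  [0,0.0005,0,0],
  [0,0.001,0,0],
  [0,0.001,0,0],
])

```text
t: 8.3
ee_pos: [0.5546, 0.0323, -0.0146]
orientation: [-1.359, 0.938, -0.938]
wrist_force: [-0.3, -0.1, -0.1]
width: -0.0003
```

>>> jog_arm([
  [0,0.0005,0,0],
  [0,0.001,0,0],
  [0,0.001,0,0],
])

```text
t: 8.6
ee_pos: [0.5547, 0.0323, -0.0147]
orientation: [-1.359, 0.938, -0.938]
wrist_force: [-0.2, 0.1, 6.3]
width: 0.0002
```

```bash
python3 - <<'E'
from h import *
go([.5545,.0325,.010])
c=cam("scene")
crop(c,280,210,50,60,10,"pics/s11.png")
E
```

```text
pos [ 0.5547  0.0323 -0.0147] F [-0.23  0.1   6.26] M [-0.058  0.33   0.031] w 0.0002 t 8.6
jaw deg 20.797936586299667 tool y [ 3.e-04  0.e+00 -1.e+00]
shift [-0.0003 -0.0247 -0.0001]
```

View pics/s11.png

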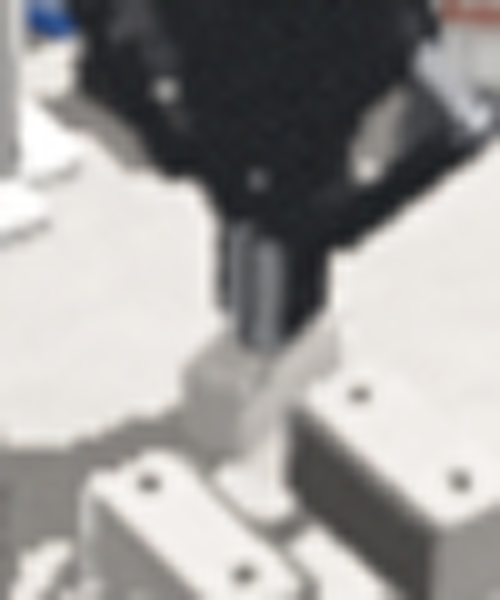

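```bash
python3 - <<'E'
from h import *
t=cam("top");c=cam("scene")
def tri(a,b):
    P=[k["K"]@np.c_[k["R"],k["t"]] for k in (t,c)]
    X=cv2.triangulatePoints(P[0],P[1],np.array(a,float),np.array(b,float)).ravel(); X=X[:3]/X[3]
    return X, proj(t,X)-a, proj(c,X)-b
f=lambda x,y:(180+(x+.5)/5-.5,195+(y+.5)/5-.5)
g=lambda x,y:(230+(x+.5)/5-.5,225+(y+.5)/5-.5)
print(tri(f(605,251),g(430,122)));print(tri(f(605,318),g(480,165)));print(tri(f(500,249),g(325,166)));print(tri(f(497,317),g(372,212)))
E
```

```text
(array([0.4931905 , 0.04977502, 0.05256972]), array([[-0.14733375, -0.12957646]]), array([[0.31906756, 0.03181304]]))
(array([0.45348418, 0.04914428, 0.05234376]), array([[-0.15616557, -0.14254418]]), array([[0.35179056, 0.03412161]]))
(array([0.49291758, 0.11246479, 0.0523642 ]), array([[-0.22200679, -0.18192239]]), array([[0.48086182, 0.04991882]]))
(array([0.45246899, 0.11320365, 0.05312689]), array([[-0.21697603, -0.18430083]]), array([[0.48923601, 0.04958221]]))
```

>>> jog_arm([
  [0,-0.004,0,0],
  [0,-0.008,0,0],
  [0,-0.008,0,0],
  [0,-0.008,0,0],
  [0,-0.008,0,0],
  [0,-0.008,0,0],
], fingers=0.6)

```text
t: 9.35
ee_pos: [0.5545, 0.0322, -0.0077]
orientation: [-1.36, 0.938, -0.938]
wrist_force: [-0.6, 0.1, -0.2]
width: 0.0345
```

>>> jog_arm([
  [0,0.004,0,0],
  [0,0.007,0,0],
  [0,0.007,0,0],
  [0,0.007,0,0],
])

```text
t: 9.75
ee_pos: [0.5544, 0.0323, -0.0148]
orientation: [-1.36, 0.938, -0.937]
wrist_force: [-0.4, 0.5, -0.3]
width: 0.0344
```

>>> jog_arm([
  [0,0.001,0,0],
  [0,0.002,0,0],
  [0,0.002,0,0],
  [0,0.002,0,0],
])

```text
t: 10.15
ee_pos: [0.5546, 0.0323, -0.0165]
orientation: [-1.359, 0.938, -0.938]
wrist_force: [-0.2, -0.9, 0.3]
width: 0.034
```

```bash
python3 - <<'E'
from h import *
go([.5545,.0325,-.029])
c=cam("scene")
crop(c,260,180,80,90,7,"pics/s12.png")
E
```

```text
pos [ 0.5546  0.0323 -0.0165] F [-0.21 -0.88  0.33] M [-0.047 -0.027  0.01 ] w 0.034 t 10.15
jaw deg 20.7962052954761 tool y [-0. -0. -1.]
shift [-0.0003  0.0125 -0.0001]
```

View pics/s12.png

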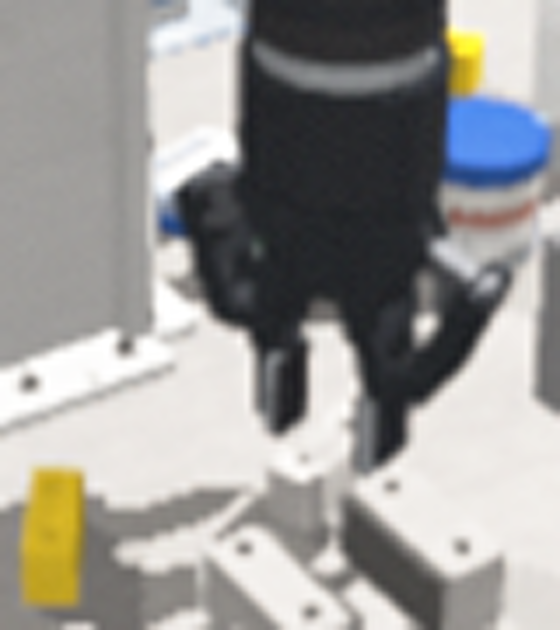

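>>> jog_arm([
  [0,0.003,0,0],
  [0,0.006,0,0],
  [0,0.006,0,0],
  [0,0.006,0,0],
])

```text
t: 10.6
ee_pos: [0.5544, 0.0323, -0.0227]
orientation: [-1.36, 0.938, -0.937]
wrist_force: [-0.0, -0.3, -0.2]
width: 0.0345
```

>>> jog_arm([
  [0,0.002,0,0],
  [0,0.004,0,0],
  [0,0.006,0,0],
  [0,0.006,0,0],
  [0,0.006,0,0],
])

```text
t: 11.1
ee_pos: [0.5545, 0.0323, -0.0286]
orientation: [-1.36, 0.938, -0.938]
wrist_force: [-0.5, -0.2, 0.0]
width: 0.0338
```

```bash
python3 - <<'E'
from h import *
go([.5545,.0325,-.029])
c=cam("scene")
crop(c,260,180,80,90,7,"pics/s13.png")
E
```

```text
pos [ 0.5545  0.0323 -0.0286] F [-0.55 -0.17  0.03] M [-0.042  0.038 -0.039] w 0.0338 t 11.1
jaw deg 20.796774403169994 tool y [-3.e-04 -0.e+00 -1.e+00]
shift [-0.0002  0.0004  0.0001]
```

View pics/s13.png

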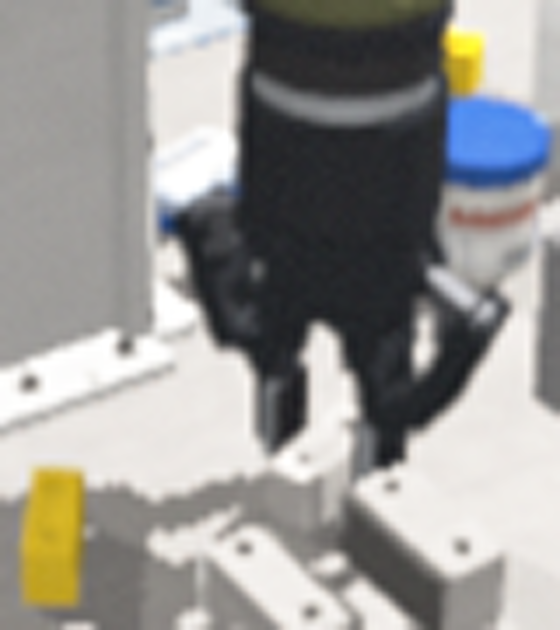

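>>> jog_arm([
  [0,0,0,0],
  [0,0,0,0],
  [0,0,0,0],
  [0,0,0,0],
  [0,0,0,0],
], fingers=1.0)

```text
t: 11.65
ee_pos: [0.5551, 0.0323, -0.0281]
orientation: [-1.359, 0.937, -0.938]
wrist_force: [-0.1, -0.7, 3.3]
width: 0.0184
```

>>> jog_arm([
  [0,-0.01,0,0],
  [0,-0.03,0,0],
  [0,-0.05,0,0],
  [0,-0.07,0,0],
  [0,-0.07,0,0],
  [0,-0.07,0,0],
])

```text
t: 12.25
ee_pos: [0.5547, 0.0322, 0.0416]
orientation: [-1.359, 0.937, -0.938]
wrist_force: [0.4, 0.5, -0.7]
width: 0.0183
```

```bash
python3 - <<'E'
from h import *
p=plate(.074,-.030);print(p)
go([*p,.041],np.radians(-5.2)); print(get_state()["q"])
c=cam("scene")
crop(c,260,170,80,90,7,"pics/s14.png")
E
```

```text
[0.57007647 0.28591666]
pos [0.5547 0.0322 0.0416] F [ 0.4   0.49 -0.71] M [-0.008  0.004 -0.001] w 0.0183 t 12.25
jaw deg 20.797332510090914 tool y [ 5.e-04 -0.e+00 -1.e+00]
shift [-0.2317  0.0006  0.1044]
turn 0.4537390490368485 alt 3.5953317026266416 -2.6878536045529446 q6 1.2659041898643066
[ 5.80897558e-02  4.15582208e-01 -3.21320558e-01  8.33386050e-01
 -3.29630855e-05  1.26590419e+00]
```

View pics/s14.png

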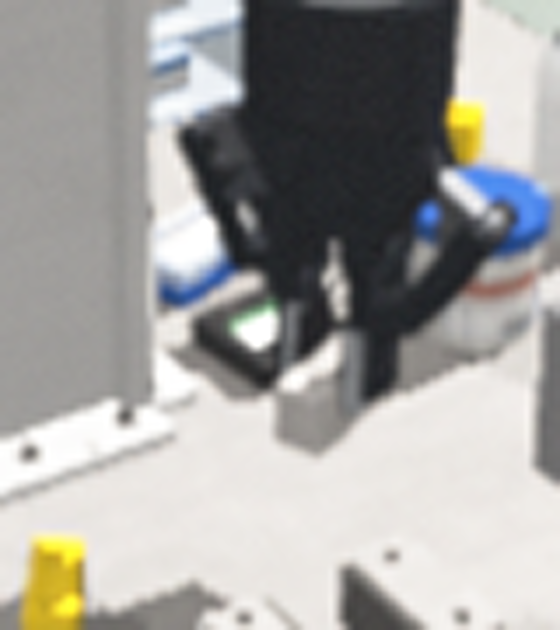

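>>> jog_arm([
  [-0.02,0,0.01,0.04],
  [-0.05,0,0.022,0.1],
  [-0.08,0,0.035,0.16],
  [-0.11,0,0.05,0.22],
  [-0.14,0,0.064,0.28],
  [-0.17,0,0.078,0.34],
  [-0.2,0,0.09,0.4],
  [-0.22,0,0.1,0.44],
  [-0.23,0,0.104,0.454],
  [-0.23,0,0.104,0.454],
  [-0.23,0,0.104,0.454],
  [-0.23,0,0.104,0.454],
])

```text
t: 13.5
ee_pos: [0.5698, 0.2826, 0.0411]
orientation: [-1.166, 1.277, -1.277]
wrist_force: [0.3, -1.0, -2.0]
width: 0.0184
```

```bash
python3 - <<'E'
from h import *
p=plate(.074,-.030)
go([*p,-.0165],np.radians(-5.2)); print(get_state()["q"])
c=cam("scene"); crop(c,150,190,120,120,5,"pics/s15.png")
t=cam("top"); crop(t,180,180,80,80,7,"pics/t15.png")
print((toplate(onz(t,180+105.5/5-.5,195+97.5/5-.5,.0245))-[.08,0]))
E
```

```text
pos [0.5698 0.2826 0.0411] F [ 0.29 -1.02 -2.05] M [-0.026  0.001  0.011] w 0.0184 t 13.5
jaw deg -5.278080031839066 tool y [-0.0011 -0.001  -1.    ]
shift [-0.0034  0.0576  0.    ]
turn -0.0013627536356537462 alt 3.1402298999541394 -3.142955407225447 q6 2.1236123223853935
[ 4.60696357e-01  5.39641971e-01 -1.02464572e-01  9.30118665e-01
 -4.45304717e-04  2.12361232e+00]
[0.00043654 0.04125985]
```

View pics/s15.png

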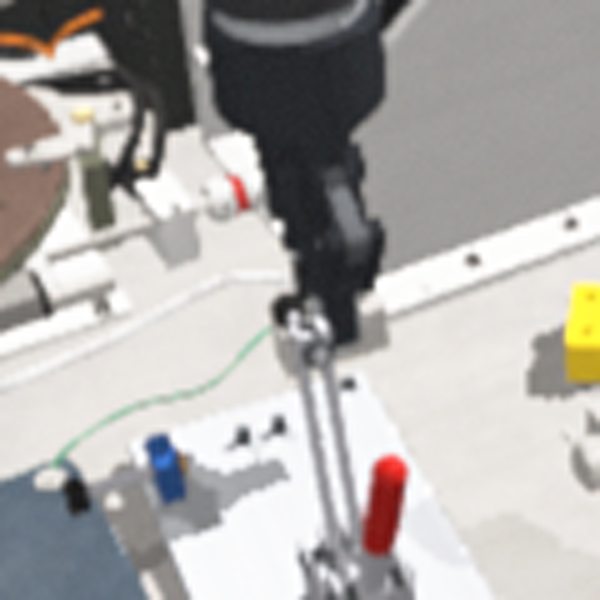

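View pics/t15.png

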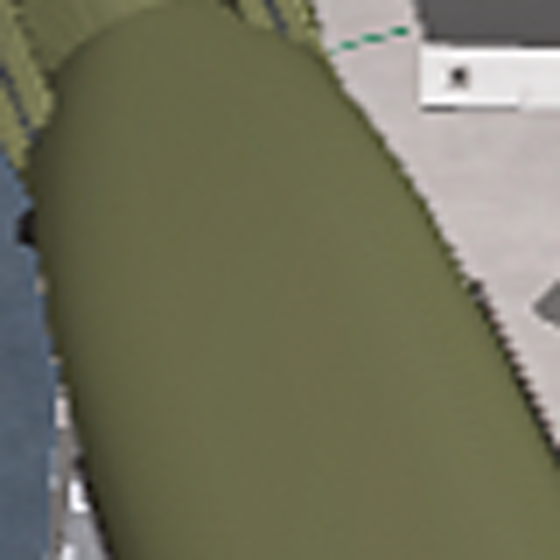

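>>> jog_arm([
  [0,0.015,0,0],
  [0,0.03,0,0],
  [0,0.042,0,0],
  [0,0.05,0,0],
  [0,0.053,0,0],
  [0,0.053,0,0],
  [0,0.053,0,0],
  [0,0.053,0,0],
])

```text
t: 14.4
ee_pos: [0.5708, 0.2845, -0.0108]
orientation: [-1.163, 1.275, -1.276]
wrist_force: [-0.3, 0.1, -0.7]
width: 0.0181
```

>>> jog_arm([
  [0,0.001,0,0],
  [0,0.002,0,0],
  [0,0.003,0,0],
  [0,0.003,0,0],
  [0,0.003,0,0],
])

```text
t: 14.9
ee_pos: [0.5701, 0.2842, -0.0146]
orientation: [-1.165, 1.276, -1.276]
wrist_force: [0.7, 0.9, -1.4]
width: 0.0185
```

```bash
python3 - <<'E'
from h import *
p=plate(.074,0)
go([*p,-.0155],np.radians(-5.2))
c=cam("scene"); crop(c,150,220,120,110,6,"pics/s16.png")
E
```

```text
pos [ 0.5701  0.2842 -0.0146] F [ 0.67  0.93 -1.37] M [-0.005  0.002  0.081] w 0.0185 t 14.9
jaw deg -5.2130400657251155 tool y [-1.e-04 -1.e-04 -1.e+00]
shift [-0.0317  0.0009 -0.0002]
turn -0.00022759208157974165 alt 3.141365061508213 -3.141820245671373 q6 2.124166253103643
```

View pics/s16.png

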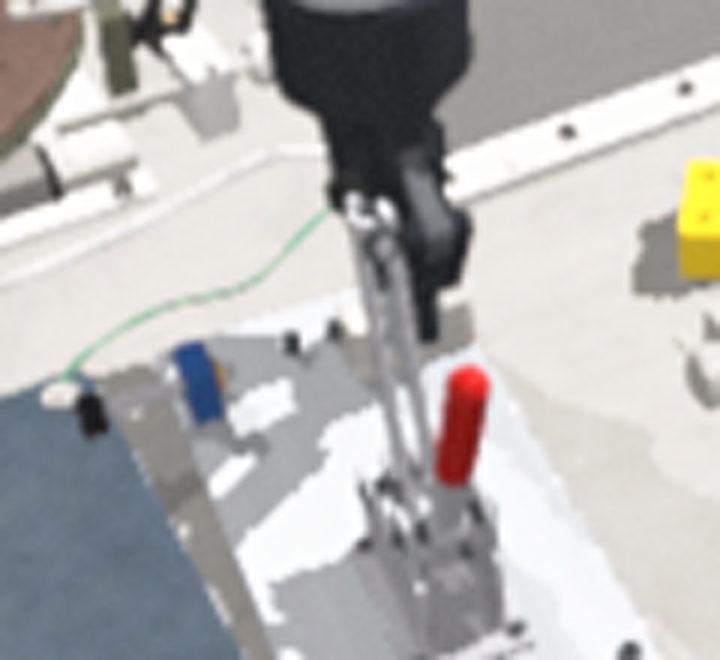

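>>> jog_arm([
  [-0.004,0,0,0],
  [-0.009,0,0,0],
  [-0.014,0,0,0],
  [-0.018,0,0,0],
  [-0.022,0,0,0],
  [-0.025,0,0,0],
  [-0.028,0,0,0],
  [-0.03,0,0,0],
  [-0.032,0,0,0],
  [-0.033,0,0,0],
  [-0.034,0,0,0],
  [-0.035,0,0,0],
  [-0.035,0,0,0],
  [-0.035,0,0,0],
])

```text
t: 16.35
ee_pos: [0.5734, 0.319, -0.0145]
orientation: [-1.165, 1.276, -1.276]
wrist_force: [0.4, -0.0, -0.2]
width: 0.0184
```

```bash
python3 - <<'E'
from h import *
p=plate(.074,0)
go([*p,-.0155],np.radians(-5.2))
c=cam("scene"); crop(c,150,220,120,110,6,"pics/s17.png")
E
```

```text
pos [ 0.5734  0.319  -0.0145] F [ 0.4  -0.01 -0.19] M [ 0.006 -0.027 -0.015] w 0.0184 t 16.35
jaw deg -5.216000080308128 tool y [-1.e-04 -1.e-04 -1.e+00]
shift [ 0.0032  0.001  -0.0003]
turn -0.00027925408196027846 alt 3.141313399507833 -3.1418719076717534 q6 2.169563787013664
```

View pics/s17.png

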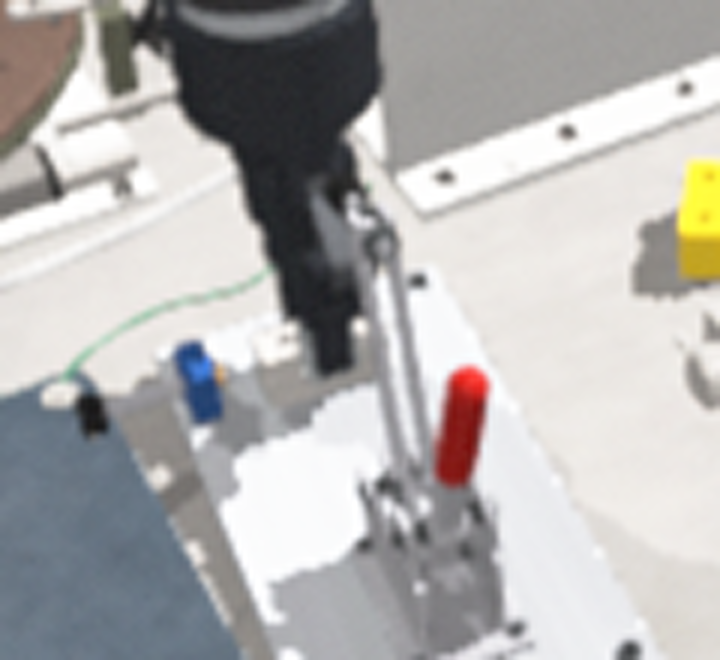

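>>> jog_arm([
  [-0.001,0,0,0],
  [-0.002,0,0,0],
  [-0.003,0,0,0],
  [-0.004,0,0,0],
  [-0.004,0,0,0],
  [-0.004,0,0,0],
])

```text
t: 17.0
ee_pos: [0.5738, 0.3231, -0.0145]
orientation: [-1.165, 1.276, -1.276]
wrist_force: [-0.8, 0.2, -0.1]
width: 0.0185
```

>>> jog_arm([
  [-0.0005,0,0,0],
  [-0.001,0,0,0],
  [-0.001,0,0,0],
])

```text
t: 17.3
ee_pos: [0.5739, 0.3241, -0.0145]
orientation: [-1.165, 1.276, -1.276]
wrist_force: [0.4, 1.0, -0.9]
width: 0.0186
```

>>> jog_arm([
  [-0.0005,0,0,0],
  [-0.001,0,0,0],
  [-0.001,0,0,0],
])

```text
t: 17.6
ee_pos: [0.574, 0.3251, -0.0145]
orientation: [-1.165, 1.276, -1.276]
wrist_force: [-0.1, 0.4, -0.9]
width: 0.0186
```

>>> jog_arm([
  [-0.0005,0,0,0],
  [-0.001,0,0,0],
  [-0.001,0,0,0],
])

```text
t: 17.9
ee_pos: [0.5741, 0.3261, -0.0145]
orientation: [-1.165, 1.276, -1.276]
wrist_force: [-0.7, 1.1, 0.1]
width: 0.0186
```

>>> jog_arm([
  [-0.0005,0,0,0],
  [-0.0005,0,0,0],
  [-0.0005,0,0,0],
])

```text
t: 18.2
ee_pos: [0.574, 0.3265, -0.0145]
orientation: [-1.165, 1.276, -1.276]
wrist_force: [0.3, 0.1, -0.8]
width: 0.0184
```

>>> jog_arm([
  [-0.0005,0,0,0],
  [-0.0005,0,0,0],
  [-0.0005,0,0,0],
])

```text
t: 18.5
ee_pos: [0.5741, 0.3271, -0.0145]
orientation: [-1.165, 1.276, -1.276]
wrist_force: [-0.1, -0.1, -0.9]
width: 0.0185
```

>>> jog_arm([
  [-0.0005,0,0,0],
  [-0.0005,0,0,0],
  [-0.0005,0,0,0],
])

```text
t: 18.8
ee_pos: [0.5742, 0.3275, -0.0145]
orientation: [-1.165, 1.276, -1.276]
wrist_force: [-0.4, 0.3, -0.7]
width: 0.018
```

>>> jog_arm([
  [-0.0005,0,0,0],
  [-0.0005,0,0,0],
  [-0.0005,0,0,0],
])

```text
t: 19.1
ee_pos: [0.5742, 0.3278, -0.0145]
orientation: [-1.165, 1.276, -1.276]
wrist_force: [-0.3, -1.9, -1.3]
width: 0.018
```

>>> jog_arm([
  [-0.0005,0,0,0],
  [-0.0005,0,0,0],
  [-0.0005,0,0,0],
])

```text
t: 19.4
ee_pos: [0.5741, 0.3279, -0.0146]
orientation: [-1.166, 1.276, -1.277]
wrist_force: [-0.6, -2.7, 0.9]
width: 0.0186
```

```bash
python3 - <<'E'
from h import *
p=plate(.074,0)
go([*p,-.0155],np.radians(-5.2))
c=cam("scene"); crop(c,165,260,60,50,12,"pics/s18.png")
E
```

```text
pos [ 0.5741  0.3279 -0.0146] F [-0.58 -2.75  0.93] M [-0.74   0.022  0.008] w 0.0186 t 19.4
jaw deg -5.2319011397763 tool y [-2.0e-04 -1.1e-03 -1.0e+00]
shift [ 0.0122  0.0009 -0.0002]
turn -0.0005567799242354177 alt 3.1410358736655577 -3.1421494335140285 q6 2.1814708205375655
```

View pics/s18.png

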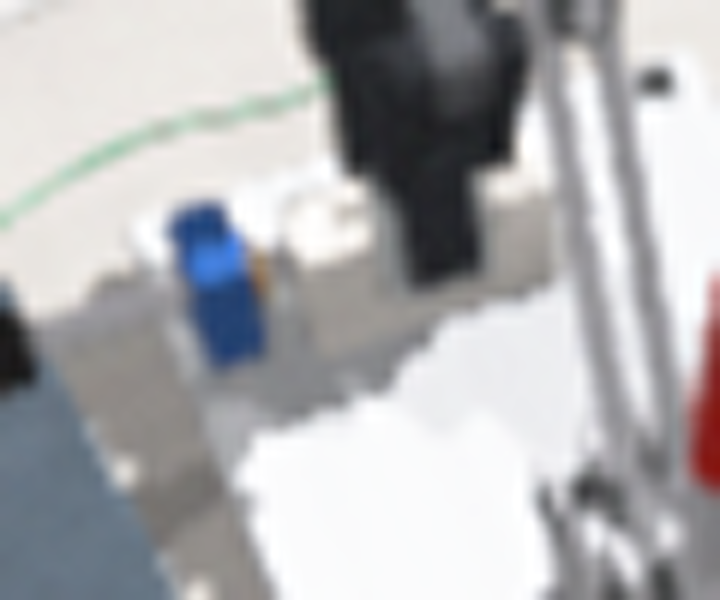

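>>> jog_arm([
  [0.001,0,0,0],
  [0.001,0,0.001,0],
  [0.001,0,0.002,0],
  [0.001,0,0.003,0],
  [0.001,0,0.0035,0],
  [0.001,0,0.004,0],
  [0.001,0,0.004,0],
])

```text
t: 20.15
ee_pos: [0.5784, 0.3273, -0.0145]
orientation: [-1.164, 1.276, -1.276]
wrist_force: [-0.8, -0.7, -0.2]
width: 0.0183
```

>>> jog_arm([
  [0,0,0.0005,0],
  [0,0,0.0005,0],
  [0,0,0.0005,0],
])

```text
t: 20.45
ee_pos: [0.5788, 0.3273, -0.0144]
orientation: [-1.164, 1.276, -1.276]
wrist_force: [0.3, 0.0, -0.5]
width: 0.0184
```

>>> jog_arm([
  [0,0,0.0005,0],
  [0,0,0.0005,0],
  [0,0,0.0005,0],
])

```text
t: 20.75
ee_pos: [0.5793, 0.3272, -0.0144]
orientation: [-1.164, 1.276, -1.276]
wrist_force: [-0.2, -1.5, -0.8]
width: 0.0183
```

>>> jog_arm([
  [0,0,0.0005,0],
  [0,0,0.0005,0],
  [0,0,0.0005,0],
])

```text
t: 21.05
ee_pos: [0.5797, 0.3271, -0.0145]
orientation: [-1.165, 1.276, -1.276]
wrist_force: [-0.2, -0.2, -0.6]
width: 0.0184
```

>>> jog_arm([
  [0,0,0.0005,0],
  [0,0,0.0005,0],
  [0,0,0.0005,0],
])

```text
t: 21.35
ee_pos: [0.5802, 0.327, -0.0145]
orientation: [-1.165, 1.276, -1.276]
wrist_force: [0.4, -0.5, -1.1]
width: 0.0185
```

>>> jog_arm([
  [0,0,0.0004,0],
  [0,0,0.0004,0],
  [0,0,0.0004,0],
])

```text
t: 21.65
ee_pos: [0.5806, 0.327, -0.0145]
orientation: [-1.165, 1.276, -1.276]
wrist_force: [-0.3, -0.5, -0.6]
width: 0.0184
```

>>> jog_arm([
  [0,0,0.0004,0],
  [0,0,0.0004,0],
  [0,0,0.0004,0],
])

```text
t: 21.95
ee_pos: [0.581, 0.3269, -0.0145]
orientation: [-1.165, 1.276, -1.276]
wrist_force: [-0.4, 0.3, -0.9]
width: 0.0184
```

>>> jog_arm([
  [0,0,0.0004,0],
  [0,0,0.0004,0],
  [0,0,0.0004,0],
])

```text
t: 22.25
ee_pos: [0.5814, 0.3269, -0.0145]
orientation: [-1.165, 1.276, -1.276]
wrist_force: [-0.2, 0.5, -1.3]
width: 0.0185
```

```bash
python3 - <<'E'
from h import *
go([*plate(.08,.012),-.0155],np.radians(-5.2))
E
```

```text
pos [ 0.5814  0.3269 -0.0145] F [-0.21  0.52 -1.31] M [-0.034 -0.041 -0.045] w 0.0185 t 22.25
jaw deg -5.216733938354408 tool y [ 0.  0. -1.]
shift [-0.0002  0.001  -0.0015]
turn -0.00029206232111023134 alt 3.141300591268683 -3.141884715910903 q6 2.174031212256749
```

>>> jog_arm([
  [0,0,0.0004,0],
  [0,0,0.0004,0],
  [0,0,0.0004,0],
])

```text
t: 22.55
ee_pos: [0.5817, 0.3268, -0.0145]
orientation: [-1.165, 1.276, -1.276]
wrist_force: [-1.1, 1.1, -0.3]
width: 0.0183
```

>>> jog_arm([
  [0,0,0.0004,0],
  [0,0,0.0004,0],
  [0,0,0.0004,0],
])

```text
t: 22.85
ee_pos: [0.5822, 0.3268, -0.0145]
orientation: [-1.165, 1.276, -1.276]
wrist_force: [0.1, -0.5, -0.6]
width: 0.0182
```

>>> jog_arm([
  [0,0,0.0004,0],
  [0,0,0.0004,0],
  [0,0,0.0004,0],
])

```text
t: 23.15
ee_pos: [0.5826, 0.3267, -0.0145]
orientation: [-1.165, 1.276, -1.276]
wrist_force: [0.3, -0.5, -1.1]
width: 0.0184
```

>>> jog_arm([
  [0,0,0.0004,0],
  [0,0,0.0004,0],
  [0,0,0.0004,0],
])

```text
t: 23.45
ee_pos: [0.5828, 0.3267, -0.0145]
orientation: [-1.165, 1.276, -1.276]
wrist_force: [-0.6, 0.7, 0.7]
width: 0.0182
```

>>> jog_arm([
  [0,0,0.0004,0],
  [0,0,0.0004,0],
  [0,0,0.0004,0],
])

```text
t: 23.75
ee_pos: [0.5828, 0.3267, -0.0145]
orientation: [-1.166, 1.276, -1.275]
wrist_force: [-2.1, 0.2, 0.3]
width: 0.0182
```

```bash
python3 - <<'E'
from h import *
go([*plate(.08,.012),-.0155],np.radians(-5.2))
c=cam("scene"); crop(c,165,260,60,50,12,"pics/s19.png")
E
```

```text
pos [ 0.5828  0.3267 -0.0145] F [-2.07  0.21  0.32] M [0.097 0.453 0.015] w 0.0182 t 23.75
jaw deg -5.204750484530256 tool y [-9.e-04  0.e+00 -1.e+00]
shift [-0.0002  0.001  -0.003 ]
turn -8.291159611806265e-05 alt 3.141509741993675 -3.141675565185911 q6 2.172339536467571
```

View pics/s19.png

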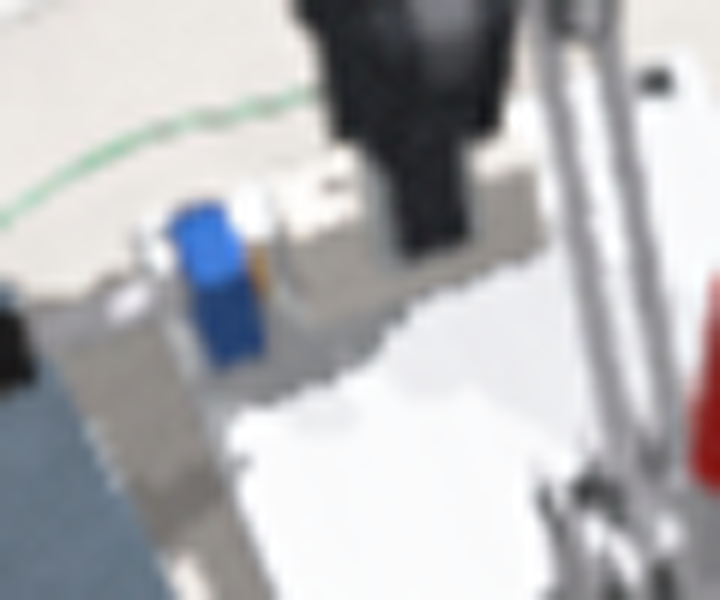

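>>> jog_arm([
  [0,0,-0.0003,0],
  [0,0.0005,-0.0003,0],
  [0,0.001,-0.0003,0],
  [0,0.001,-0.0003,0],
])

```text
t: 24.2
ee_pos: [0.5828, 0.3267, -0.0156]
orientation: [-1.165, 1.276, -1.276]
wrist_force: [-3.1, 0.3, -0.1]
width: 0.0187
```

>>> jog_arm([
  [0,0.0004,0,0],
  [0,0.0004,0,0],
  [0,0.0004,0,0],
])

```text
t: 24.5
ee_pos: [0.5828, 0.3267, -0.016]
orientation: [-1.165, 1.276, -1.276]
wrist_force: [-3.6, 0.3, 0.1]
width: 0.0186
```

>>> jog_arm([
  [0,0.0004,0,0],
  [0,0.0004,0,0],
  [0,0.0004,0,0],
])

```text
t: 24.8
ee_pos: [0.5829, 0.3267, -0.0161]
orientation: [-1.165, 1.276, -1.276]
wrist_force: [-4.2, -0.5, 3.3]
width: 0.0183
```

>>> jog_arm([
  [0,-0.0003,-0.0004,0],
  [-0.0004,-0.0003,-0.0004,0],
  [-0.0004,-0.0003,-0.0004,0],
  [-0.0004,-0.0003,-0.0004,0],
])

```text
t: 25.2
ee_pos: [0.5828, 0.3267, -0.0161]
orientation: [-1.165, 1.276, -1.277]
wrist_force: [-1.3, -1.2, 0.5]
width: 0.0183
```

>>> jog_arm([
  [-0.0003,0,0,0],
  [-0.0003,0,0,0],
  [-0.0003,0,0,0],
])

```text
t: 25.5
ee_pos: [0.5828, 0.3269, -0.0161]
orientation: [-1.165, 1.276, -1.277]
wrist_force: [-1.3, -2.5, 0.1]
width: 0.0184
```

>>> jog_arm([
  [-0.0003,0,0,0],
  [-0.0003,0,0,0],
  [-0.0003,0,0,0],
])

```text
t: 25.8
ee_pos: [0.5828, 0.3271, -0.016]
orientation: [-1.165, 1.276, -1.277]
wrist_force: [-0.9, -5.7, 1.9]
width: 0.0184
```

```bash
python3 - <<'E'
from h import *
go([*plate(.08,.012),-.0155],np.radians(-5.2))
E
```

```text
pos [ 0.5828  0.3271 -0.016 ] F [-0.94 -5.73  1.87] M [-1.047  0.235 -0.033] w 0.0184 t 25.8
jaw deg -5.235271763038182 tool y [ 2.0e-04 -1.1e-03 -1.0e+00]
shift [ 0.0002 -0.0005 -0.0029]
turn -0.0006156083979995675 alt 3.1409770451917938 -3.1422082619877925 q6 2.1741589156748278
```

>>> jog_arm([
  [0.0005,0,0,0],
  [0.0005,0,0,0],
  [0.0005,0,0,0],
])

```text
t: 26.1
ee_pos: [0.5828, 0.3271, -0.0161]
orientation: [-1.165, 1.276, -1.276]
wrist_force: [-0.5, -4.5, 1.0]
width: 0.0185
```

>>> jog_arm([
  [0,0,0,0],
  [0,0,0,0],
  [0,0,0,0],
  [0,0,0,0],
  [0,0,0,0],
], fingers=0.6)

```text
t: 26.6
ee_pos: [0.5829, 0.3277, -0.0159]
orientation: [-1.164, 1.276, -1.275]
wrist_force: [-0.5, 0.2, 0.6]
width: 0.0342
```

```bash
python3 - <<'E'
from h import *
go([*plate(.08,.012),-.0155],np.radians(-5.2))
c=cam("scene"); crop(c,165,250,60,50,12,"pics/s20.png")
E
```

```text
pos [ 0.5829  0.3277 -0.0159] F [-0.53  0.2   0.55] M [ 0.017 -0.01  -0.03 ] w 0.0342 t 26.6
jaw deg -5.197773930397008 tool y [ 4.e-04  7.e-04 -1.e+00]
shift [ 0.0008 -0.0004 -0.0029]
turn 3.885224395072662e-05 alt 3.141631505833744 -3.141553801345842 q6 2.173515474791957
```

View pics/s20.png

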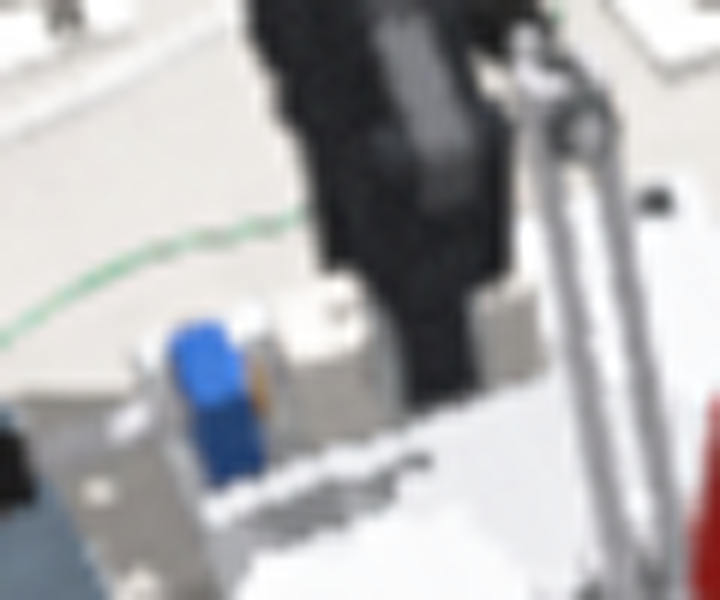

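>>> jog_arm([
  [0.004,0,0,0],
  [0.008,0,0,0],
  [0.012,0,0,0],
  [0.0125,0,0.002,0],
  [0.0125,0,0.004,0],
  [0.0125,0,0.005,0],
  [0.0125,0,0.0055,0],
  [0.0125,0,0.0055,0],
])

```text
t: 27.45
ee_pos: [0.5872, 0.3144, -0.016]
orientation: [-1.165, 1.276, -1.276]
wrist_force: [0.4, -0.3, -0.0]
width: 0.0341
```

>>> jog_arm([
  [0,0,0.0005,0],
  [0,0,0.0005,0],
  [0,0,0.0005,0],
])

```text
t: 27.75
ee_pos: [0.5875, 0.3143, -0.016]
orientation: [-1.165, 1.276, -1.276]
wrist_force: [0.7, 0.0, 0.7]
width: 0.0348
```

>>> jog_arm([
  [0,0,0.0005,0],
  [0,0,0.0005,0],
  [0,0,0.0005,0],
])

```text
t: 28.05
ee_pos: [0.588, 0.3142, -0.016]
orientation: [-1.165, 1.276, -1.276]
wrist_force: [0.5, -0.0, 0.1]
width: 0.0338
```

>>> jog_arm([
  [0,0,0.0005,0],
  [0,0,0.0005,0],
  [0,0,0.0005,0],
])

```text
t: 28.35
ee_pos: [0.5885, 0.3142, -0.016]
orientation: [-1.165, 1.276, -1.276]
wrist_force: [0.3, -0.7, -0.3]
width: 0.0343
```

>>> jog_arm([
  [0,0,0.0004,0],
  [0,0,0.0004,0],
  [0,0,0.0004,0],
])

```text
t: 28.65
ee_pos: [0.5887, 0.3141, -0.016]
orientation: [-1.165, 1.276, -1.276]
wrist_force: [-1.0, -0.0, 0.3]
width: 0.034
```

>>> jog_arm([
  [0,0,0.0004,0],
  [0,0,0.0004,0],
  [0,0,0.0004,0],
])

```text
t: 28.95
ee_pos: [0.5888, 0.3141, -0.016]
orientation: [-1.166, 1.276, -1.275]
wrist_force: [-1.9, 0.2, 1.8]
width: 0.034
```

>>> jog_arm([
  [0,0,0.0004,0],
  [0,0,0.0004,0],
  [0,0,0.0004,0],
])

```text
t: 29.25
ee_pos: [0.5888, 0.3141, -0.016]
orientation: [-1.166, 1.277, -1.275]
wrist_force: [-5.0, 0.1, 3.8]
width: 0.034
```

>>> jog_arm([
  [0,0,-0.002,0],
  [0,0,-0.005,0],
  [0,0,-0.0075,0],
  [0,-0.01,-0.0075,0],
  [0,-0.03,-0.0075,0],
  [0,-0.05,-0.0075,0],
  [0.01,-0.05,-0.0075,0],
  [0.02,-0.05,-0.0075,0],
  [0.0315,-0.05,-0.0075,0],
  [0.0315,-0.05,-0.0075,0],
])

```text
t: 30.25
ee_pos: [0.578, 0.2807, 0.0329]
orientation: [-1.167, 1.278, -1.278]
wrist_force: [-0.0, 0.8, 0.7]
width: 0.0341
```

```bash
python3 - <<'E'
from h import *
print(toplate([.5828,.3271]))
b=toplate([.5828,.3271])
go([*plate(b[0],b[1]-.044),-.0160],np.radians(-5.2))
c=cam("scene"); crop(c,165,240,70,60,11,"pics/s21.png")
E
```

```text
[0.08293861 0.01216702]
pos [0.578  0.2807 0.0329] F [-0.03  0.81  0.71] M [ 0.038 -0.034 -0.034] w 0.0341 t 30.25
jaw deg -5.334071936859035 tool y [-0.0027 -0.002  -1.    ]
shift [-0.0028  0.0489  0.0006]
turn -0.00233999673271601 alt 3.139252656857077 -3.143932650322509 q6 2.116250748765948
```

View pics/s21.png

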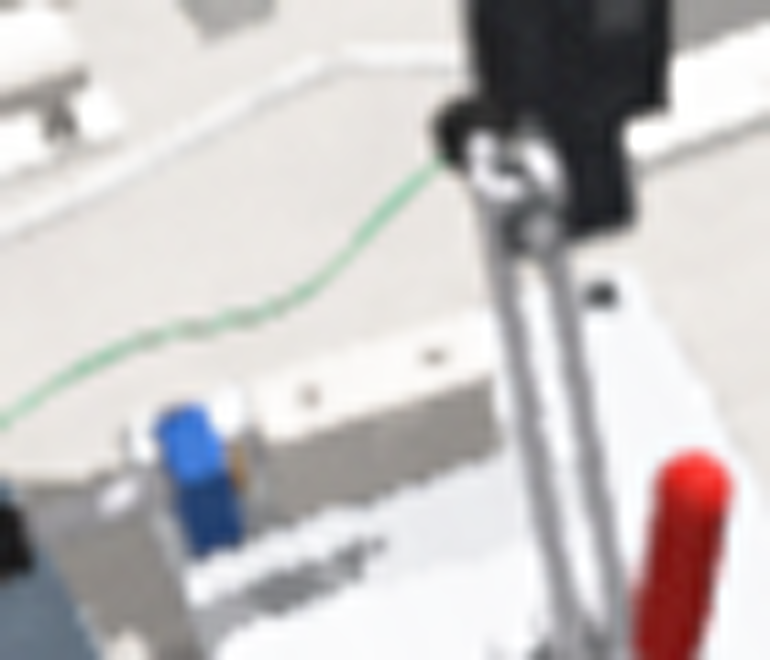

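The block stands against the screw: its end is at (250,420) in the crop, right beside the bracket tip. I'll close the fingers and give its −y end a gentle nudge to confirm screw contact.

>>> jog_arm([
  [0,0,0,0],
  [0,0.01,0,0],
  [0,0.025,0,0],
  [0,0.04,0,0],
  [0,0.049,0,0],
  [0,0.049,0,0],
  [0,0.049,0,0],
], fingers=1.0)

```text
t: 31.0
ee_pos: [0.5793, 0.2835, -0.0152]
orientation: [-1.165, 1.276, -1.276]
wrist_force: [0.1, 0.6, 0.9]
width: -0.0002
```

>>> jog_arm([
  [-0.002,0,0,0],
  [-0.004,0,0,0],
  [-0.005,0,0,0],
  [-0.006,0,0,0],
  [-0.006,0,0,0],
  [-0.006,0,0,0],
])

```text
t: 31.6
ee_pos: [0.5799, 0.2894, -0.0149]
orientation: [-1.165, 1.276, -1.276]
wrist_force: [0.9, 1.2, -1.2]
width: 0.0002
```

>>> jog_arm([
  [-0.0005,0,0,0],
  [-0.0005,0,0,0],
  [-0.0005,0,0,0],
])

```text
t: 31.9
ee_pos: [0.5799, 0.2898, -0.015]
orientation: [-1.165, 1.276, -1.276]
wrist_force: [-0.0, -0.6, 0.1]
width: -0.0002
```

>>> jog_arm([
  [-0.0005,0,0,0],
  [-0.0005,0,0,0],
  [-0.0005,0,0,0],
])

```text
t: 32.2
ee_pos: [0.58, 0.2904, -0.015]
orientation: [-1.165, 1.276, -1.276]
wrist_force: [0.5, 0.4, -1.2]
width: -0.0003
```

>>> jog_arm([
  [-0.0004,0,0,0],
  [-0.0004,0,0,0],
  [-0.0004,0,0,0],
])

```text
t: 32.5
ee_pos: [0.5801, 0.2908, -0.015]
orientation: [-1.165, 1.276, -1.276]
wrist_force: [0.6, 0.5, 0.4]
width: -0.0005
```

>>> jog_arm([
  [-0.0004,0,0,0],
  [-0.0004,0,0,0],
  [-0.0004,0,0,0],
])

```text
t: 32.8
ee_pos: [0.58, 0.2909, -0.015]
orientation: [-1.165, 1.276, -1.276]
wrist_force: [-0.4, -1.0, -0.0]
width: 0.0002
```

>>> jog_arm([
  [-0.0004,0,0,0],
  [-0.0004,0,0,0],
  [-0.0004,0,0,0],
])

```text
t: 33.1
ee_pos: [0.58, 0.291, -0.015]
orientation: [-1.165, 1.276, -1.277]
wrist_force: [-0.1, -2.6, 2.3]
width: -0.0001
```

>>> jog_arm([
  [-0.0004,0,0,0],
  [-0.0004,0,0,0],
  [-0.0004,0,0,0],
])

```text
t: 33.4
ee_pos: [0.58, 0.2911, -0.015]
orientation: [-1.166, 1.276, -1.277]
wrist_force: [-0.8, -4.2, 1.9]
width: 0.0001
```

>>> jog_arm([
  [0.002,0,0,0],
  [0.005,0,0,0],
  [0.005,-0.03,0,0],
  [0.005,-0.07,0,0],
  [0.005,-0.11,0,0],
  [0.005,-0.15,0,0],
  [0.005,-0.185,0,0],
  [0.005,-0.185,0,0],
  [0.005,-0.185,0,0],
])

```text
t: 34.3
ee_pos: [0.5805, 0.288, 0.1711]
orientation: [-1.161, 1.275, -1.275]
wrist_force: [-0.9, 0.4, -0.8]
width: 0.0001
```

```bash
python3 - <<'E'
from h import *
go([*plate(-.067,0),.170],np.radians(-5.2)); print(get_state()["q"])
t=cam("top")
f=lambda x,y:(180+(x+.5)/5-.5,195+(y+.5)/5-.5)
for p,z in [((119,199),.15),((110,240),.165),((105,262),.15)]: print(toplate(onz(t,*f(*p),z)))
for p,z in [((107,375),.145),((82,426),.17),((107,375),.10)]: print("handle",toplate(onz(t,*f(*p),z)))
c=cam("scene"); crop(c,150,170,110,120,6,"pics/s22.png")
E
```

```text
pos [0.5805 0.288  0.1711] F [-0.92  0.43 -0.83] M [ 0.027 -0.028  0.027] w 0.0001 t 34.3
jaw deg -5.192636198707966 tool y [ 0.0025  0.0024 -1.    ]
shift [-0.027   0.0008 -0.1512]
turn 0.00012852257800854971 alt 3.1417211761678017 -3.1414641310117846 q6 2.1213361708497995
[4.59912535e-01 4.80119732e-01 1.46587490e-01 1.23393059e+00
 1.03822359e-03 2.12133617e+00]
[0.00375836 0.00145726]
[-0.02087398  0.00034875]
[-0.03166425  0.00389498]
handle [-0.09229754 -0.00557327]
handle [-0.12162945 -0.00061423]
handle [-0.09032645  0.00199807]
```

View pics/s22.png

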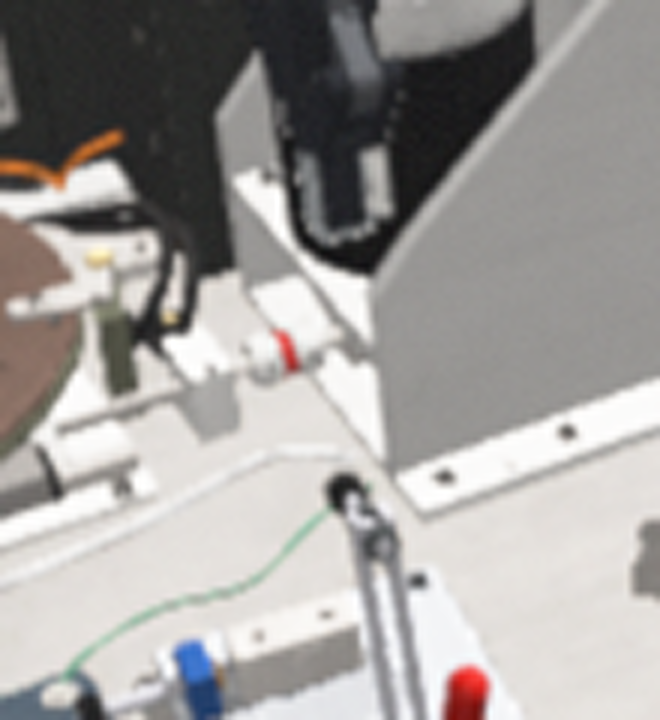

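>>> jog_arm([
  [-0.005,0,-0.03,0],
  [-0.01,0,-0.06,0],
  [-0.018,0,-0.09,0],
  [-0.023,0,-0.12,0],
  [-0.027,0,-0.145,0],
  [-0.027,0,-0.151,0],
  [-0.027,0.02,-0.151,0],
  [-0.027,0.04,-0.151,0],
  [-0.027,0.055,-0.151,0],
  [-0.027,0.055,-0.151,0],
  [-0.027,0.055,-0.151,0],
])

```text
t: 35.5
ee_pos: [0.4317, 0.3271, 0.1143]
orientation: [-1.166, 1.277, -1.277]
wrist_force: [0.2, 0.5, -0.3]
width: 0.0001
```

```bash
python3 - <<'E'
from h import *
go([*plate(-.089,0),.1156],np.radians(-5.2)); print(get_state()["q"])
c=cam("scene"); crop(c,160,190,110,120,6,"pics/s23.png")
E
```

```text
pos [0.4317 0.3271 0.1143] F [ 0.24  0.46 -0.31] M [-0.009  0.011 -0.031] w 0.0001 t 35.5
jaw deg -5.240331921861396 tool y [-0.0013 -0.0011 -1.    ]
shift [-0.0015 -0.0013 -0.0215]
turn -0.0007039248301383694 alt 3.1408887287596547 -3.1422965784199315 q6 2.3106559800472923
[ 6.48399300e-01  3.33452617e-01 -2.40986041e-01  9.98078186e-01
 -5.54786455e-05  2.31065598e+00]
```

View pics/s23.png

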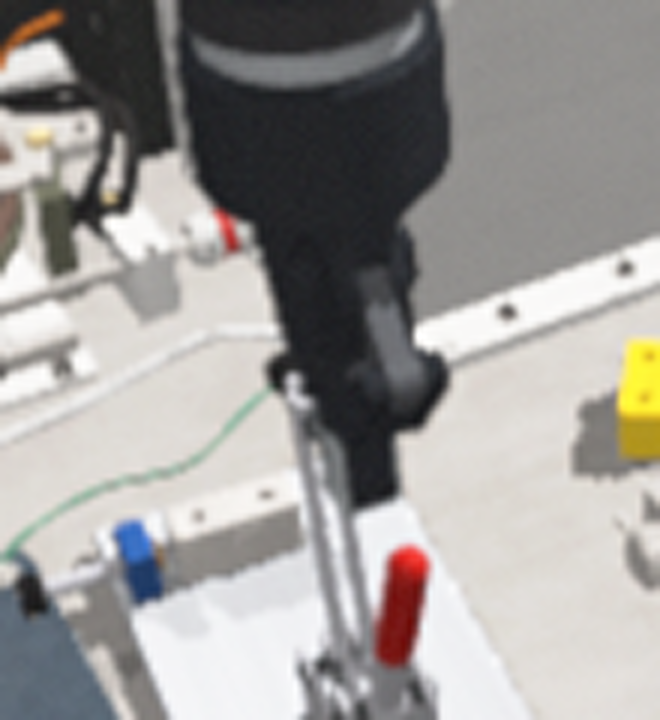

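```bash
python3 - <<'E'
from h import *
c=cam("scene")
s=get_state()["ee_pos"]
print(s,proj(c,[s,s+[0,0,.04],s+[.04,0,.04]]))
for z in (.1143,.154): print(z,onz(c,222.4,272.4,z),toplate(onz(c,222.4,272.4,z)))
print("handle end",proj(c,[[*plate(-.1214,0),.172]]), "bar top",proj(c,[[*plate(-.025,0),.165]]))
t=cam("top");cv2.imwrite("pics/t23.png",t["img"][:,:,::-1])
E
```

```text
[0.43254214 0.32780983 0.11548878] [[222.06261654 287.26800419]
 [220.2050645  271.94318289]
 [211.75412034 260.55118722]]
0.1143 [0.47330408 0.30822299 0.1143    ] [-0.0243958  -0.01655621]
0.154 [0.43068531 0.32420782 0.154     ] [-0.06828791 -0.00449981]
handle end [[229.23913594 283.35775947]] bar top [[212.33723523 255.85887776]]
```

View pics/t23.png

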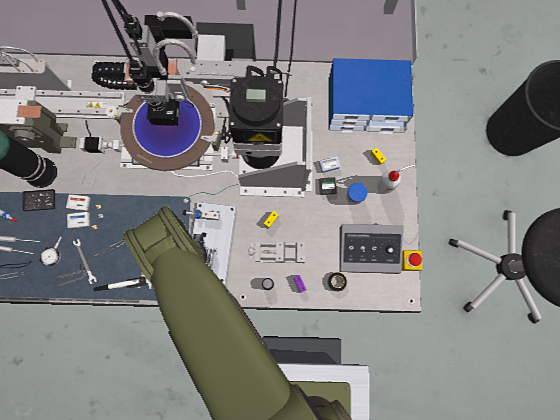

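>>> jog_arm([
  [0,0,-0.004,0],
  [-0.001,0,-0.008,0],
  [-0.001,0,-0.012,0],
  [-0.001,0,-0.015,0],
  [-0.001,0,-0.015,0],
  [-0.001,0,-0.015,0],
])

```text
t: 36.25
ee_pos: [0.4169, 0.33, 0.1151]
orientation: [-1.165, 1.276, -1.276]
wrist_force: [0.5, -0.2, 0.1]
width: -0.0001
```

>>> jog_arm([
  [0,0,-0.001,0],
  [0,0,-0.002,0],
  [0,0,-0.002,0],
])

```text
t: 36.55
ee_pos: [0.4149, 0.3301, 0.115]
orientation: [-1.165, 1.276, -1.276]
wrist_force: [-0.5, 0.0, 0.0]
width: 0.0003
```

>>> jog_arm([
  [0,0,-0.001,0],
  [0,0,-0.002,0],
  [0,0,-0.002,0],
])

```text
t: 36.85
ee_pos: [0.4128, 0.3302, 0.115]
orientation: [-1.165, 1.276, -1.276]
wrist_force: [0.2, 0.1, -0.1]
width: -0.0
```

```bash
python3 - <<'E'
from h import *
go([*plate(-.089,0),.1156],np.radians(-5.2)); 
c=cam("scene"); crop(c,190,240,60,60,11,"pics/s24.png")
E
```

```text
pos [0.4128 0.3302 0.115 ] F [ 0.18  0.07 -0.12] M [-0.021  0.05  -0.019] w -0.0 t 36.85
jaw deg -5.210926404140545 tool y [-1.e-04 -1.e-04 -1.e+00]
shift [-0.0001 -0.0006 -0.0023]
turn -0.00019070172765611737 alt 3.1414019518621368 -3.1417833553174495 q6 2.33647665766926
```

View pics/s24.png

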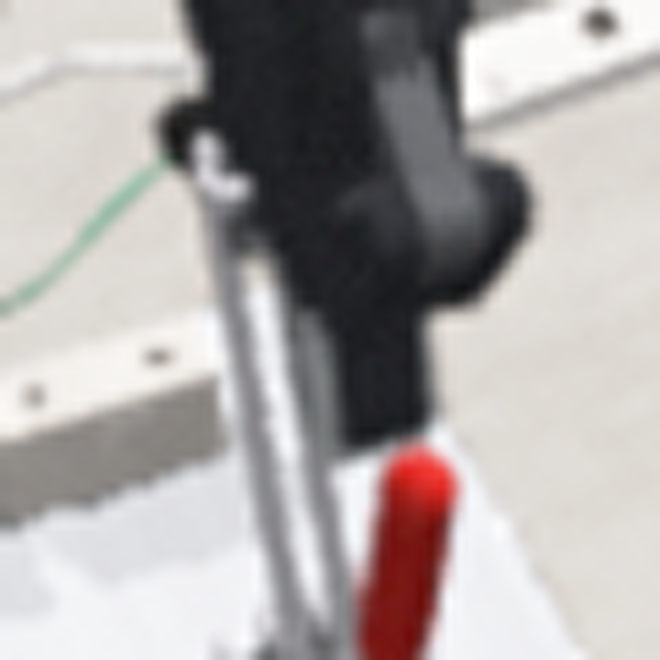

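>>> jog_arm([
  [-0.003,0,0,0],
  [-0.003,0,-0.001,0],
  [-0.003,0,-0.0015,0],
  [-0.003,0,-0.0015,0],
])

```text
t: 37.3
ee_pos: [0.4116, 0.3334, 0.115]
orientation: [-1.165, 1.276, -1.276]
wrist_force: [-0.4, 0.4, -0.7]
width: -0.0002
```

>>> jog_arm([
  [0,0,-0.001,0],
  [0,0,-0.002,0],
  [0,0,-0.002,0],
])

```text
t: 37.6
ee_pos: [0.4096, 0.3335, 0.115]
orientation: [-1.165, 1.276, -1.276]
wrist_force: [0.2, -0.2, -0.3]
width: 0.0003
```

>>> jog_arm([
  [0,0,-0.001,0],
  [0,0,-0.002,0],
  [0,0,-0.002,0],
])

```text
t: 37.9
ee_pos: [0.4076, 0.3338, 0.115]
orientation: [-1.165, 1.276, -1.276]
wrist_force: [-0.8, 1.1, 0.4]
width: 0.0002
```

>>> jog_arm([
  [0,0,-0.001,0],
  [0,0,-0.002,0],
  [0,0,-0.002,0],
])

```text
t: 38.2
ee_pos: [0.4056, 0.3339, 0.115]
orientation: [-1.165, 1.276, -1.276]
wrist_force: [0.8, 0.7, 0.0]
width: 0.0001
```

>>> jog_arm([
  [0,0,-0.001,0],
  [0,0,-0.002,0],
  [0,0,-0.002,0],
])

```text
t: 38.5
ee_pos: [0.4043, 0.3342, 0.1152]
orientation: [-1.164, 1.275, -1.276]
wrist_force: [2.0, -0.9, -0.5]
width: -0.0001
```

>>> jog_arm([
  [0,0,-0.001,0],
  [0,0,-0.002,0],
  [0,0,-0.002,0],
])

```text
t: 38.8
ee_pos: [0.4018, 0.3344, 0.115]
orientation: [-1.165, 1.276, -1.276]
wrist_force: [1.4, 0.5, -0.6]
width: 0.0002
```

>>> jog_arm([
  [0,0,-0.001,0],
  [0,0,-0.002,0],
  [0,0,-0.002,0],
])

```text
t: 39.1
ee_pos: [0.3995, 0.3346, 0.115]
orientation: [-1.165, 1.276, -1.276]
wrist_force: [1.6, 0.6, -0.0]
width: 0.0003
```

```bash
python3 - <<'E'
from h import *
go([*plate(-.089,0),.1156],np.radians(-5.2)); 
c=cam("scene"); crop(c,190,240,60,60,11,"pics/s25.png")
E
```

```text
pos [0.3995 0.3346 0.115 ] F [ 1.58  0.63 -0.02] M [-0.005 -0.3    0.037] w 0.0003 t 39.1
jaw deg -5.202359993851369 tool y [-2.e-04  1.e-04 -1.e+00]
shift [ 0.003  -0.0006  0.0112]
turn -4.118966303323646e-05 alt 3.14155146392676 -3.1416338432528264 q6 2.3585910782930677
```

View pics/s25.png

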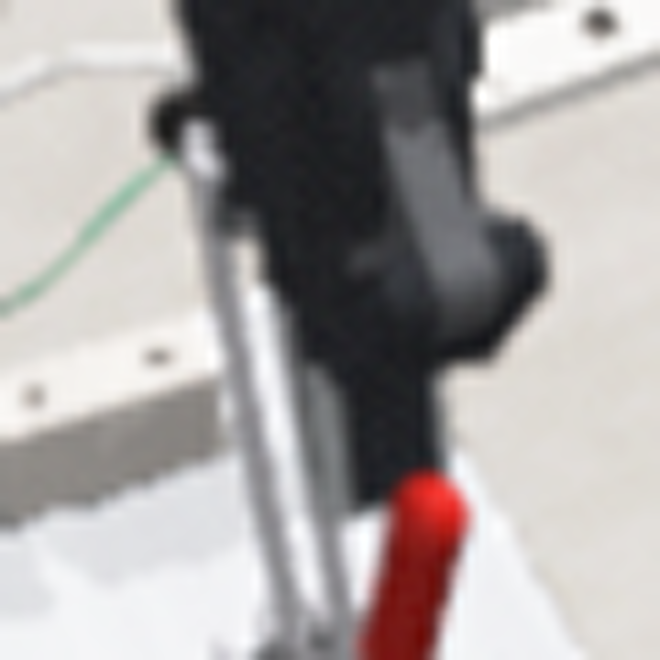

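>>> jog_arm([
  [0,0.0025,-0.004,0],
  [0,0.0053,-0.0079,0],
  [0,0.009,-0.014,0],
  [0,0.013,-0.0199,0],
  [0,0.0175,-0.0255,0],
  [0,0.0225,-0.0306,0],
  [0,0.028,-0.0354,0],
  [0,0.0334,-0.0398,0],
  [0,0.0334,-0.0398,0],
  [0,0.0334,-0.0398,0],
])

```text
t: 40.15
ee_pos: [0.3598, 0.3379, 0.0813]
orientation: [-1.166, 1.276, -1.276]
wrist_force: [0.1, -0.4, -0.4]
width: 0.0
```

```bash
python3 - <<'E'
from h import *
go([*plate(-.1474,.003),.0694],np.radians(-5.2)); 
c=cam("scene"); crop(c,180,230,80,90,7,"pics/s26.png")
E
```

```text
pos [0.3598 0.3379 0.0813] F [ 0.15 -0.36 -0.36] M [-0.017  0.022 -0.003] w 0.0 t 40.15
jaw deg -5.203500594290005 tool y [-5.e-04 -7.e-04 -1.e+00]
shift [-0.0003  0.0119 -0.0073]
turn -6.109689613698066e-05 alt 3.141531556693656 -3.14165375048593 q6 2.415680925473184
```

View pics/s26.png

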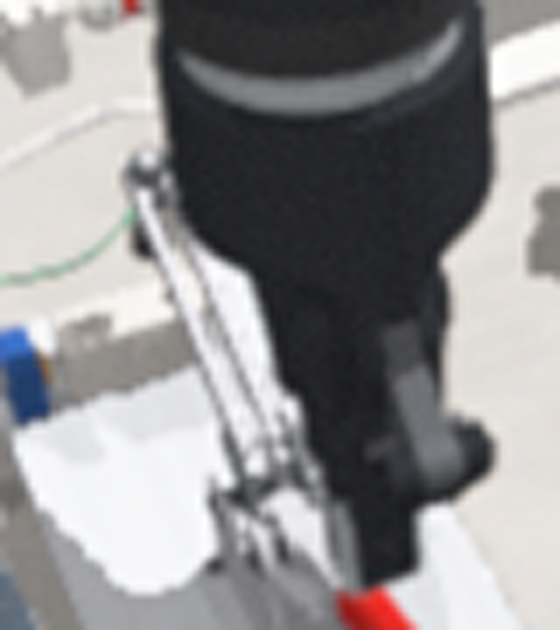

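>>> jog_arm([
  [0,0.003,-0.0018,0],
  [0,0.006,-0.0037,0],
  [0,0.009,-0.0055,0],
  [0,0.012,-0.0073,0],
  [0,0.015,-0.009,0],
  [0,0.0185,-0.0104,0],
  [0,0.022,-0.0117,0],
  [0,0.022,-0.0117,0],
])

```text
t: 41.0
ee_pos: [0.348, 0.3389, 0.059]
orientation: [-1.166, 1.276, -1.276]
wrist_force: [-0.4, -0.1, -0.3]
width: 0.0001
```

>>> jog_arm([
  [0,0.0015,-0.0005,0],
  [0,0.003,-0.001,0],
  [0,0.003,-0.001,0],
])

```text
t: 41.3
ee_pos: [0.3475, 0.3393, 0.0565]
orientation: [-1.165, 1.276, -1.276]
wrist_force: [-0.6, -0.0, 0.2]
width: 0.0002
```

>>> jog_arm([
  [0,0.0015,-0.0004,0],
  [0,0.003,-0.0008,0],
  [0,0.003,-0.0008,0],
])

```text
t: 41.6
ee_pos: [0.3466, 0.3394, 0.0535]
orientation: [-1.165, 1.276, -1.276]
wrist_force: [0.5, 0.5, 1.1]
width: -0.0
```

>>> jog_arm([
  [0,0.0015,-0.0004,0],
  [0,0.003,-0.0008,0],
  [0,0.003,-0.0008,0],
])

```text
t: 41.9
ee_pos: [0.3459, 0.3395, 0.0507]
orientation: [-1.165, 1.276, -1.276]
wrist_force: [-1.2, 0.3, 2.9]
width: -0.0003
```

>>> jog_arm([
  [0,0.001,-0.0002,0],
  [0,0.002,-0.0004,0],
  [0,0.003,-0.0006,0],
  [0,0.003,-0.0006,0],
])

```text
t: 42.3
ee_pos: [0.3451, 0.3396, 0.0477]
orientation: [-1.165, 1.276, -1.275]
wrist_force: [-1.7, -0.7, 4.1]
width: -0.0
```

>>> jog_arm([
  [0,0.001,-0.0002,0],
  [0,0.002,-0.0004,0],
  [0,0.003,-0.0006,0],
  [0,0.003,-0.0006,0],
])

```text
t: 42.7
ee_pos: [0.3444, 0.3397, 0.0448]
orientation: [-1.165, 1.276, -1.275]
wrist_force: [-1.2, -0.3, 4.8]
width: -0.0001
```

```bash
python3 - <<'E'
from h import *
go([*plate(-.1576,.003),.033],np.radians(-5.2)); 
c=cam("scene"); crop(c,180,240,80,90,7,"pics/s27.png")
E
```

```text
pos [0.3444 0.3397 0.0448] F [-1.2  -0.29  4.84] M [-0.069  0.459  0.036] w -0.0001 t 42.7
jaw deg -5.205532029955547 tool y [-4.e-04  5.e-04 -1.e+00]
shift [ 0.0001  0.0118 -0.002 ]
turn -9.655213704329313e-05 alt 3.14149610145275 -3.1416892057268364 q6 2.439658704811212
```

View pics/s27.png

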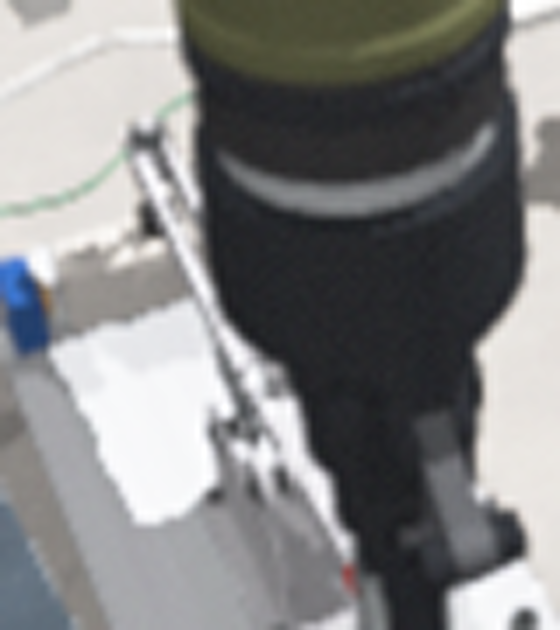

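>>> jog_arm([
  [0,0.001,-0.0002,0],
  [0,0.002,-0.0004,0],
  [0,0.0025,-0.0004,0],
  [0,0.0025,-0.0004,0],
])

```text
t: 43.15
ee_pos: [0.3438, 0.3397, 0.0423]
orientation: [-1.165, 1.277, -1.275]
wrist_force: [-1.6, -0.3, 6.1]
width: 0.0
```

>>> jog_arm([
  [0,0.001,-0.0001,0],
  [0,0.002,-0.0002,0],
  [0,0.0025,-0.0002,0],
  [0,0.0025,-0.0002,0],
])

```text
t: 43.55
ee_pos: [0.3434, 0.3398, 0.0397]
orientation: [-1.166, 1.277, -1.275]
wrist_force: [-3.2, 1.6, 6.0]
width: 0.0001
```

>>> jog_arm([
  [0,0.001,0,0],
  [0,0.002,0,0],
  [0,0.0025,0,0],
  [0,0.0025,0,0],
])

```text
t: 43.95
ee_pos: [0.3433, 0.3397, 0.037]
orientation: [-1.166, 1.277, -1.275]
wrist_force: [-2.0, 0.4, 3.4]
width: -0.0001
```

>>> jog_arm([
  [0,0.001,0,0],
  [0,0.002,0,0],
  [0,0.0025,0,0],
  [0,0.0025,0,0],
])

```text
t: 44.35
ee_pos: [0.3442, 0.3395, 0.0344]
orientation: [-1.165, 1.276, -1.276]
wrist_force: [-1.3, -0.7, 1.0]
width: -0.0003
```

>>> jog_arm([
  [0,0.001,0,0],
  [0,0.002,0,0],
  [0,0.002,0,0],
])

```text
t: 44.65
ee_pos: [0.3443, 0.3394, 0.0323]
orientation: [-1.165, 1.276, -1.277]
wrist_force: [-0.2, -0.2, 1.1]
width: 0.0001
```

>>> jog_arm([
  [0,0.001,0,0],
  [0,0.002,0,0],
  [0,0.002,0,0],
])

```text
t: 44.95
ee_pos: [0.3443, 0.3394, 0.0303]
orientation: [-1.165, 1.276, -1.277]
wrist_force: [-0.8, 0.6, 0.4]
width: 0.0001
```

```bash
python3 - <<'E'
from h import *
go([*plate(-.1576,.003),.0255],np.radians(-5.2)); 
c=cam("scene"); crop(c,170,240,90,90,7,"pics/s28.png")
E
```

```text
pos [0.3443 0.3394 0.0303] F [-0.8   0.58  0.42] M [-0.023  0.029 -0.05 ] w 0.0001 t 44.95
jaw deg -5.223751944405888 tool y [ 4.e-04 -5.e-04 -1.e+00]
shift [-0.0002  0.0048 -0.0019]
turn -0.0004145496336334098 alt 3.1411781039561597 -3.1420072032234265 q6 2.4405955438026123
```

View pics/s28.png

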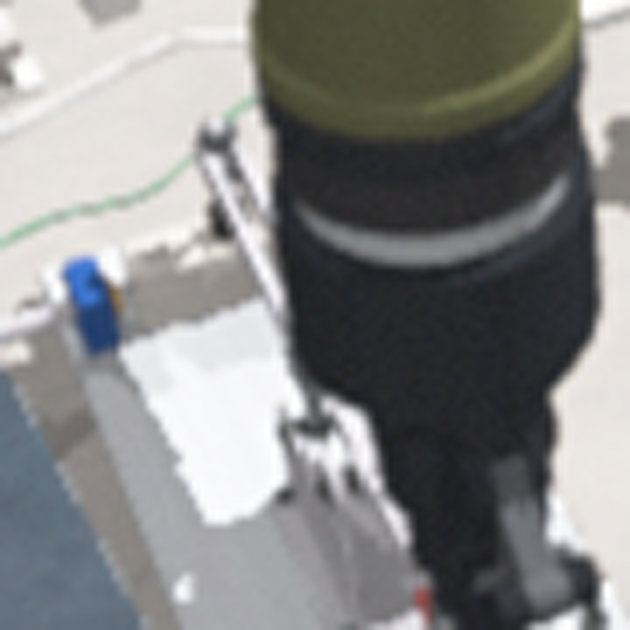

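>>> jog_arm([
  [0,0.001,0,0],
  [0,0.002,0,0],
  [0,0.002,0,0],
])

```text
t: 45.3
ee_pos: [0.3441, 0.3395, 0.0284]
orientation: [-1.165, 1.276, -1.276]
wrist_force: [-0.3, 0.0, 0.0]
width: 0.0002
```

>>> jog_arm([
  [0,0.001,0,0],
  [0,0.001,0,0],
  [0,0.001,0,0],
])

```text
t: 45.6
ee_pos: [0.3441, 0.3396, 0.0276]
orientation: [-1.165, 1.276, -1.276]
wrist_force: [-0.6, 0.1, 0.7]
width: -0.0
```

>>> jog_arm([
  [0,0.001,0,0],
  [0,0.001,0,0],
  [0,0.001,0,0],
])

```text
t: 45.9
ee_pos: [0.3443, 0.3397, 0.0269]
orientation: [-1.164, 1.276, -1.276]
wrist_force: [-0.5, -0.9, 3.6]
width: -0.0
```

>>> jog_arm([
  [0,-0.02,0,0],
  [0,-0.06,0,0],
  [0,-0.1,0,0],
  [0,-0.14,0,0],
  [0.03,-0.14,0,0],
  [0.07,-0.14,0,0],
  [0.11,-0.14,0,0],
  [0.15,-0.14,0,0],
  [0.19,-0.14,0,0],
  [0.23,-0.14,0,0],
  [0.27,-0.14,0,0],
  [0.3,-0.14,0,0],
  [0.3,-0.14,0,0],
  [0.3,-0.14,0,0],
])

```text
t: 47.3
ee_pos: [0.3169, 0.0406, 0.1666]
orientation: [-1.163, 1.278, -1.277]
wrist_force: [0.0, -0.7, -0.4]
width: -0.0001
```

```bash
python3 - <<'E'
from h import *
go([*plate(-.1576,.003),.0255],np.radians(-5.2)); 
c=cam("scene"); crop(c,165,240,90,100,6,"pics/s29.png")
print("handle end/grip at stop",proj(c,[[*plate(-.074-.116*np.cos(.08),0),.066-.116*np.sin(.08)],[*plate(-.074-.043,0),.066]]), "level",proj(c,[[*plate(-.19,0),.066]]))
t=cam("top"); crop(t,180,195,80,95,6,"pics/t29.png"); cv2.imwrite("pics/t29f.png",t["img"][:,:,::-1])
E
```

```text
pos [0.3169 0.0406 0.1666] F [ 0.03 -0.66 -0.35] M [ 0.009 -0.024 -0.031] w -0.0001 t 47.3
jaw deg -5.342120270924627 tool y [ 3.e-04  6.e-04 -1.e+00]
shift [-0.3002  0.1412 -0.0025]
turn -0.002480466661461067 alt 3.1391121869283323 -3.144073120251254 q6 1.790775161980968
handle end/grip at stop [[247.53533299 353.61598378]
 [232.74015022 322.29251513]] level [[247.34232332 350.47506831]]
```

View pics/s29.png

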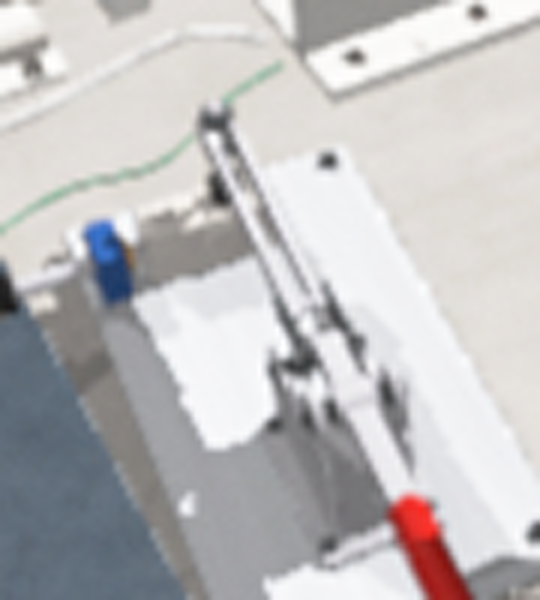

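View pics/t29.png

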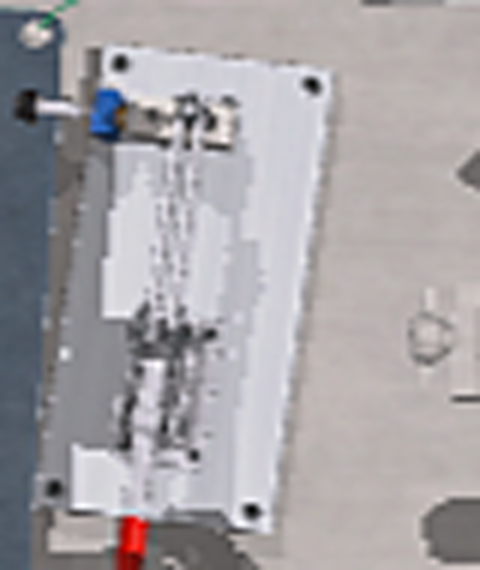

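```bash
python3 - <<'E'
from h import *
c=cam("scene"); im=c["img"].astype(int)
m=((im[:,:,0]>110)&(im[:,:,1]<70)&(im[:,:,2]<70)); m[:300]=0;m[380:]=0;m[:,:200]=0;m[:,290:]=0
ys,xs=np.nonzero(m); print(xs.min(),xs.max(),ys.min(),ys.max(), "centroid",xs.mean(),ys.mean())
for phi in (.2,.05,0,-.04,-.08):
    P=[[*plate(-.074-s*np.cos(phi),0),.066+s*np.sin(phi)] for s in (.043,.0795,.116)]
    print(phi,np.round(proj(c,P),1).tolist())
crop(c,220,300,60,70,8,"pics/s30.png"); crop(c,170,245,60,50,12,"pics/s31.png")
t=cam("top"); crop(t,180,195,55,40,14,"pics/t31.png")
E
```

```text
230 248 323 353 centroid 239.17156862745097 338.69117647058823
0.2 [[232.3, 319.0], [238.9, 329.6], [246.1, 341.1]]
0.05 [[232.6, 321.5], [239.6, 334.4], [247.1, 348.3]]
0 [[232.7, 322.3], [239.8, 335.8], [247.3, 350.5]]
-0.04 [[232.8, 322.9], [239.9, 337.0], [247.5, 352.1]]
-0.08 [[232.8, 323.5], [239.9, 338.0], [247.5, 353.6]]
```

View pics/s30.png

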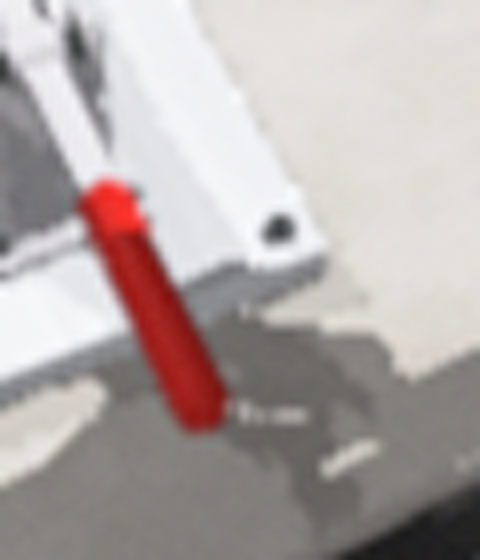

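View pics/s31.png

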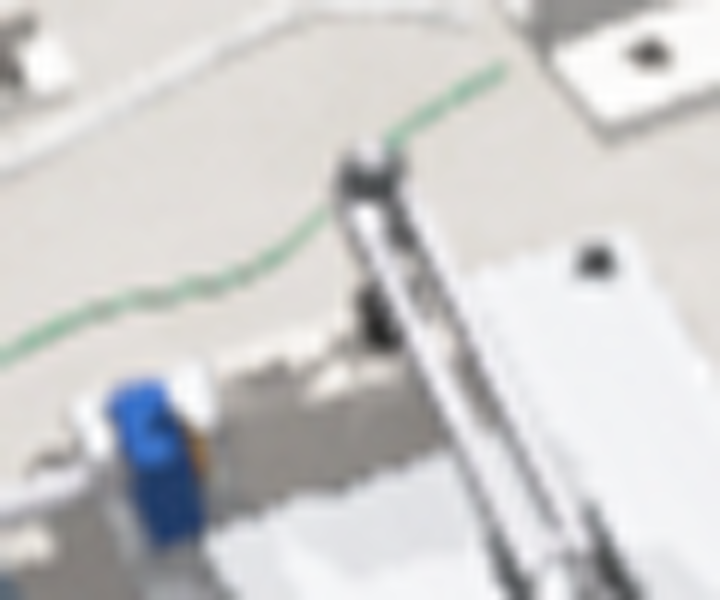

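View pics/t31.png

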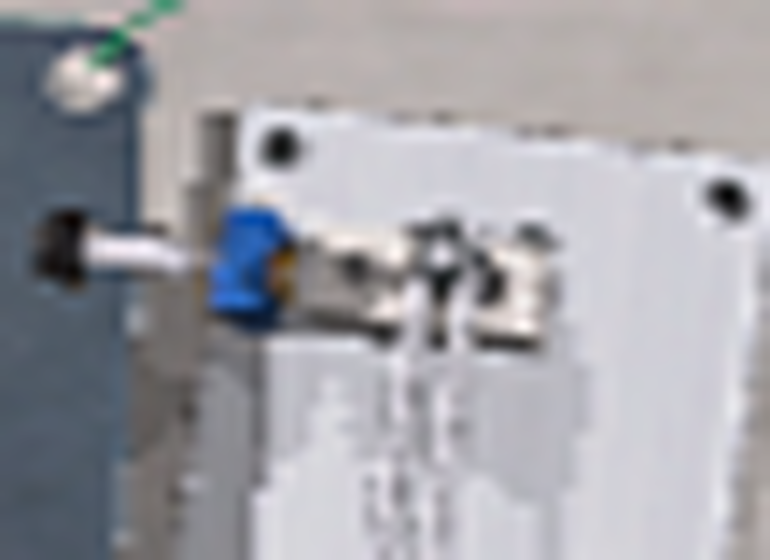

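```bash
python3 -c "
from station import workorder,get_state
print(get_state()['t'],get_state()['wrist_force']); print(workorder.close_job())"
```

```text
47.5 [-0.06120568  0.14559103 -0.8396632 ]
the job is handed in; nothing more can be done
None
```

The block is in the nest and clamped, and I handed the job in at 47.5 s with the arm clear of everything.

**What I did:**
- **Seating:** I carried the block to the nest and felt for the stop screw. It was met at block centre nest y ≈ +12 mm, so its tip is near +37 mm. I felt for the pins, set the block on the plate and let go, then nudged it once more towards pins and screw. The highest sideways force I read was 5.7 N, against the 10 N limit.
- **Clamping:** I pushed the handle round its arc with closed fingers. The highest reading was about 7 N, against the 16 N limit, falling to about zero past the dead point.

**Last checks:**
- **Handle:** in the scene view the red grip lies where it should at the stop, 1.23 rad. Touching it again at 3.6 N met a firm stop.
- **Block:** the top view shows it touching the screw tip and lying parallel to the plate edge to within about half a degree, with the pad on it. The arm partly hides it, so contact with the screw and both pins rests mainly on the force readings.
- **Loupe and tape roll:** I never worked near them. I did not compare their positions before and after.

**What disagreed:**
- **Fingertip height:** the fingertips sat about 40 mm higher than the reported TCP. I found this in the pictures, confirmed it by touching the block's top, and corrected every height for it.
- **Pin position:** the pins were met about 3 mm farther along plate x than I measured from the camera. I trusted the contact force.
- **Wrist moment:** when I touched the block's top, the moment did not fit a touch at the fingertips. I did not resolve this.

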